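# Gauge a batch of sawn peg blanks

### The job

First check the bridge gauge's zero by standing it upright on the bare raised stone plate for about a second, then lay every peg blank flat on that plate and let go, far enough apart that the gauge can straddle each. Next gauge the blanks one after another from the thinnest to the thickest: each time stand it upright over the blank with both legs down on the plate and its sprung foot resting on the blank, and keep it there for about a second. Finally stand the gauge back upright on its wooden board, leaving the blanks flat on the plate and the burnisher and the pin vise where they lie.

Things in the scene. Friction and masses are not known exactly. Their poses are not given: they have to be found in the camera images.
- plate: Raised stone plate, fixed, 110 mm (its x, depth) by 420 mm (its y, length); its flat top is 30 mm above the bench. Origin at the centre of its underside, x away from the robot at yaw 0.
- rest: Dark wooden board, fixed, 100 mm (x) by 130 mm (y) by 8 mm thick, on which the gauge stands at the start and must stand at the end. Origin at the centre of its underside.
- gauge: Bridge height gauge, loose, 0.38 kg, 112 mm tall. Two aluminium legs 36 (x) by 12 (y) by 60 mm high, centred 33 mm either side along its y (54 mm gap between); crossbeam 30 x 78 mm, 56 to 68 mm up; on its middle a dark steel grip block 26 x 26 mm, 68 to 112 mm up, to be gripped from above. Origin midway between the soles of the legs, z up.
- gauge_foot (a joint): Slide of the gauge's sprung foot (steel disc 16 mm across, midway between the legs): 0 = fully down, level with the soles of the legs; grows as the foot is pushed up (m, up to 0.045, about 1 N). With both legs standing on a surface it reads the height of the part under the foot.
- foot_tip (a point): Centre of the underside of the gauge's sprung foot.
- blank1: Dark wood peg blank shaped like a lollipop, lying flat, 14 mm thick (the thinnest) and 92 mm long: a straight shank 22 mm wide towards its -x and a round flat head 36 mm across at its +x end, its centre 28 mm from the origin. Origin at mid-length, on the underside; grip the shank at or just behind (-x of) the origin. May be absent.
- blank2: Dark wood peg blank shaped like a lollipop, lying flat, 20 mm thick (second thinnest) and 102 mm long: a straight shank 22 mm wide towards its -x and a round flat head 36 mm across at its +x end, its centre 33 mm from the origin. Origin at mid-length, on the underside; grip the shank at or just behind (-x of) the origin. May be absent.
- blank3: Dark wood peg blank shaped like a lollipop, lying flat, 26 mm thick (second thickest) and 112 mm long: a straight shank 22 mm wide towards its -x and a round flat head 36 mm across at its +x end, its centre 38 mm from the origin. Origin at mid-length, on the underside; grip the shank at or just behind (-x of) the origin. May be absent.
- blank4: Dark wood peg blank shaped like a lollipop, lying flat, 32 mm thick (the thickest) and 122 mm long: a straight shank 22 mm wide towards its -x and a round flat head 36 mm across at its +x end, its centre 43 mm from the origin. Origin at mid-length, on the underside; grip the shank at or just behind (-x of) the origin. May be absent.
- burnisher: Bystander: pale wood burnisher shaped like a spoon, about 142 mm long, lying on the bench. Origin under the joint of handle and bowl.
- pin_vise: Bystander: small steel pin vise 92 mm long, lying on the bench. Origin near mid-length, on the underside.
Not all that is in view belongs to the job. There is more than one size of the rest; the job needs the smallest. Leave any purple look-alike of the blank4 alone.

How it is judged:
By the outcome, as a careful person would: the job done as asked, in the order asked, and still so for the second after the job is handed in, with the robot touching nothing.
Of blank1, blank2, blank3, blank4 only 3 to 4 are there at a start; the rules pass over those that are not, and their reading is None.
At some moment in a run one of blank1, blank2, blank3, blank4 may be knocked a few centimetres aside while the robot is not near it.
It also fails if it takes over 210 s, if anything falls off the work surface, if the arm or the gripper's body presses on something with over 40 N, if the wrist force passes 120 N, or if a joint passes its speed limit or range.

### The arm

A 6-joint arm with a two-finger parallel gripper is mounted at the origin on the work surface. World frame = base frame: x ahead of the robot, y to its left, z up, the work surface at z = 0. Lengths are in m, angles in rad, forces in N, time in s.
With the tool pointing down it reaches from about 0.25 to 0.725 m from the base axis. Payload 9.7 kg.
Tool frame: the origin (TCP) lies between the finger pads; the fingertips stand 17 mm ahead of it and the grasp point (between the pads) lies 2 mm behind it; z points along the fingers, x is the direction in which the jaws open and shut, and the axes are right-handed (so a half turn about z gives the same grasp; the last joint's range is limited). The gripper opens to 85 mm and grips with 20 to 120 N. Pads are 22 mm wide; open, the fingers measure 114 mm over their backs; the gripper's body (76 mm by 85 mm) begins 54 mm behind the grasp point. The pads swing forward as they close: fully open they stand 13 mm farther back than shut.
Start: joints at [-1.168, 0.087, 0.176, 1.66, 0, 1.571], TCP at [0.216, -0.506, 0.211] pointing down, gripper open.
Joint ranges: [-3.13, 3.13], [-0.85, 1.81], [-1.15, 1.24], [-2.2, 2.28], [-1.44, 1.52], [-3.14, 3.14]. Speed limits (rad/s): [2.22, 2.22, 2.57, 3.14, 3.14, 3.14].

### API

Orientations are given as a rotation vector (axis times angle).
In Python, from rig import status, read_camera, camera_model, order gives the robot as it stands.
- The arm moves only by the shell command python3 -m creep 'ROWS'. ROWS is JSON, a list that holds one entry, the list of rows, each a list of 7 numbers: the shift along the world's x, y, z in m, then the turn, a rotation vector about the world's x, y, z in rad, then the finger opening in m, from 0 to 0.0854. A call has 1 to 5 rows; each row shifts and turns the commanded pose from where the row before left it; what a row does not reach is not made up. A row lasts 1/8 s, in which the tool goes at most 62.5 mm and 10.7 degrees, less where a joint would pass 70% of its speed; a pose out of reach is approached as far as the arm can. A call is refused whole if a number of a shift passes 0.0625 or a number of a turn 0.188, either way. A call with a gripper value outside its range is refused whole. The fingers move at their own pace and stop on an object; the grip force is fixed at half the most. Time passes only in rows, so rows that do not move let the fingers close. It gives the time, the measured TCP pose, the force and the opening at its end, in the units of the state.
- status.read_state(): the state, without advancing time (a new reading comes with each control period).
- read_camera(name): name is "scene" or "top"; returns the picture (480x640x3 uint8, blue, green, red); there is no depth.
- camera_model(name): a dict with "fx", "fy", "cx", "cy" (pixels), "camera_from_world" (4x4, takes a point from world to camera coordinates). Camera axes: x right, y up, looking along -z (the intrinsics and any distortion apply to the point x, -y, -z); pixel columns grow to the right and rows downward; lengths in m; the calibration is good to about 2 mm. A picture is of the moment at which its call begins. camera_model takes no time and is no camera call.
- order.finish_job(): hands the job in, once; it reports no verdict.
The state is a dict: "time": time; "q": joint angles; "qvel": joint speeds; "joint_torque": joint torques, N m; "tool_pos": TCP position; "tool_rot": TCP orientation; "contact_force": force on the tool from outside, world axes, zero at the start; "torque": the same for the moment, N m; "gripper_width": opening from 0.0 (shut) to 1.0 (fully open).
Only numpy, scipy, OpenCV 4.12 (cv2) and the standard library are available. Lean on these libraries where they do the work, as an engineer would, in place of code of your own. Each camera call takes 0.05 s, during which the arm holds its last target.

## Working session

There is one attempt and no reset: what is moved stays moved. The work goes in short steps, Python scripts to look and compute and a shell command to move; the robot and the scene stay as the last step left them, time stands still between calls to the robot, and variables do not carry over. Pictures are saved under pics/ and viewed, and the job is handed in when it is done.

```bash
ls; mkdir -p pics; python3 - <<'E'
from rig import status, read_camera, camera_model
import cv2
print(status.read_state())
for n in("scene","top"):
    cv2.imwrite(f"pics/{n}0.png",read_camera(n)); print(camera_model(n))
E
```

```text
pics
{'time': 0.0, 'q': array([-1.16801327e+00,  8.74648258e-02,  1.75134361e-01,  1.65979909e+00,
       -4.69411234e-06,  1.57077494e+00]), 'qvel': array([ 0.00033925,  0.0003498 , -0.0013357 , -0.00055339,  0.00103106,
        0.00153685]), 'joint_torque': array([-2.58952001e-03, -5.20368290e+01,  4.64822602e+01,  1.55816926e-02,
       -2.86080385e-04,  3.27990051e-06]), 'tool_pos': array([ 0.21548746, -0.50575061,  0.20998059]), 'tool_rot': array([-2.62031385e+00,  1.73175141e+00,  1.75077252e-03]), 'contact_force': array([-1.13772612, -0.26832823,  0.18665629]), 'torque': array([-0.01539015,  0.00361569, -0.03032846]), 'gripper_width': 0.9991592710372815}
{'fx': 554.8266354298945, 'fy': 554.8266354298945, 'cx': 316.22153994603156, 'cy': 238.2296330355811, 'camera_from_world': array([[-2.89831325e-01,  9.57077455e-01, -7.40855285e-04,
         5.28677170e-02],
       [-6.22237077e-01, -1.87843499e-01,  7.59957788e-01,
         2.44409938e-01],
       [ 7.27199301e-01,  2.20720561e-01,  6.49972008e-01,
        -1.73911465e+00],
       [ 0.00000000e+00,  0.00000000e+00,  0.00000000e+00,
         1.00000000e+00]])}
{'fx': 576.3050371309566, 'fy': 576.3050371309566, 'cx': 317.9463167526125, 'cy': 242.49916105939994, 'camera_from_world': array([[ 1.14887809e-02, -9.99933320e-01, -1.16804083e-03,
         4.72767691e-02],
       [ 9.90026920e-01,  1.12109201e-02,  1.40431526e-01,
        -4.51409257e-01],
       [-1.40409067e-01, -2.76977889e-03,  9.90089704e-01,
        -1.28402283e+00],
       [ 0.00000000e+00,  0.00000000e+00,  0.00000000e+00,
         1.00000000e+00]])}
```

View pics/scene0.png

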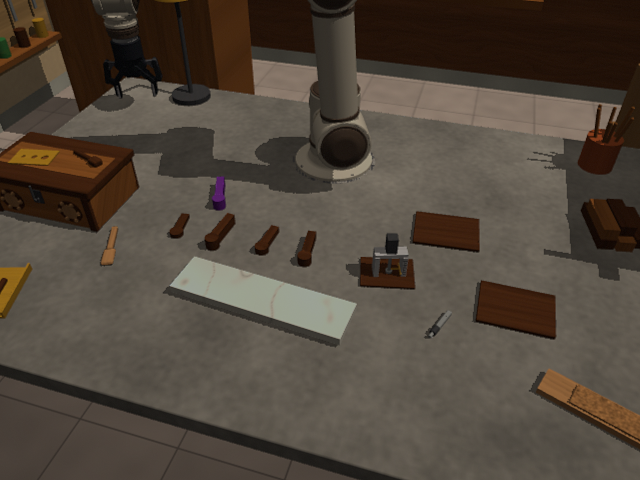

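View pics/top0.png

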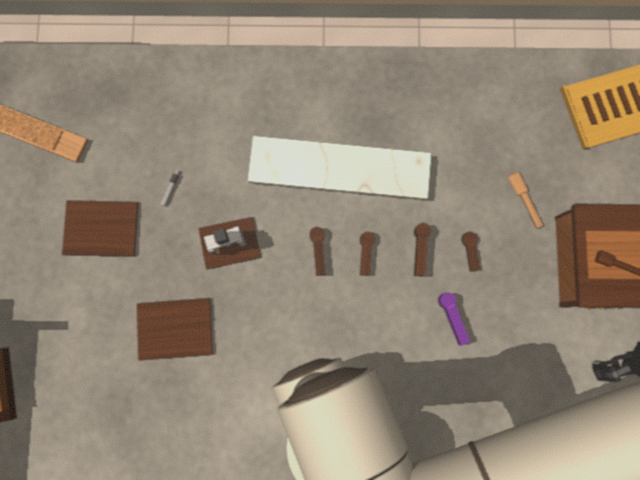

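```bash
cat > h.py <<'E'
import numpy as np, cv2
from rig import status, read_camera, camera_model
def p2w(n,u,v,z):
    m=camera_model(n);T=m["camera_from_world"];R=T[:3,:3];t=T[:3,3]
    d=R.T@np.array([(u-m["cx"])/m["fx"],-(v-m["cy"])/m["fy"],-1.]);c=-R.T@t
    return c+d*(z-c[2])/d[2]
def w2p(n,p):
    m=camera_model(n);T=m["camera_from_world"];c=T[:3,:3]@np.array(p)+T[:3,3]
    return np.array([m["cx"]+m["fx"]*c[0]/-c[2], m["cy"]+m["fy"]*(-c[1])/-c[2]])
def crop(img,x,y,w,h,k,fn):
    c=cv2.resize(img[y:y+h,x:x+w],None,fx=k,fy=k,interpolation=cv2.INTER_CUBIC)
    s=20
    for a in range(x-x%s+s,x+w,s): cv2.putText(c,str(a),((a-x)*k,10),0,.35,(0,255,255));cv2.line(c,((a-x)*k,12),((a-x)*k,18),(0,255,255))
    for a in range(y-y%s+s,y+h,s): cv2.putText(c,str(a),(0,(a-y)*k+4),0,.35,(0,255,255));cv2.line(c,(24,(a-y)*k),(30,(a-y)*k),(0,255,255))
    cv2.imwrite(fn,c)
E
python3 - <<'E'
from h import *
im=cv2.imread("pics/top0.png")
crop(im,300,210,190,80,4,"pics/c1.png")
crop(im,180,130,270,140,3-0,"pics/c2.png")
im=cv2.imread("pics/scene0.png")
crop(im,160,200,170,80,4,"pics/c3.png")
E
```

```text
(no output)
```

View pics/c1.png

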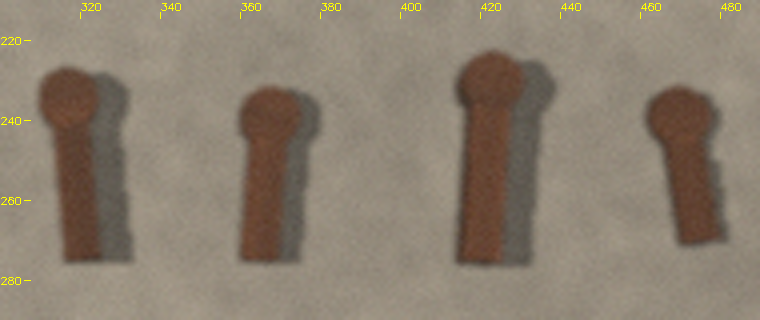

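View pics/c2.png

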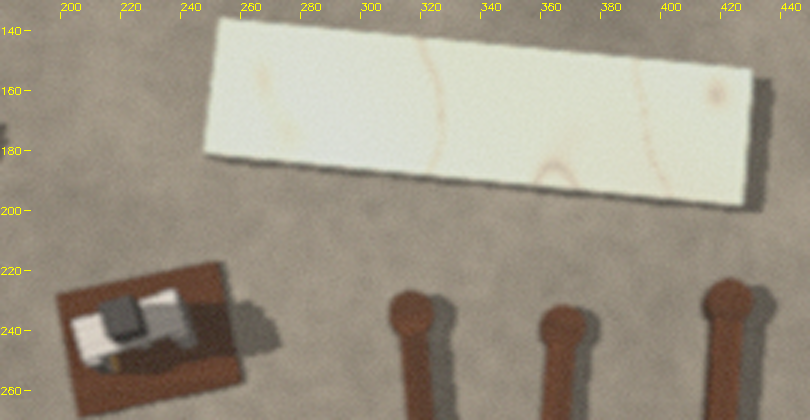

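View pics/c3.png

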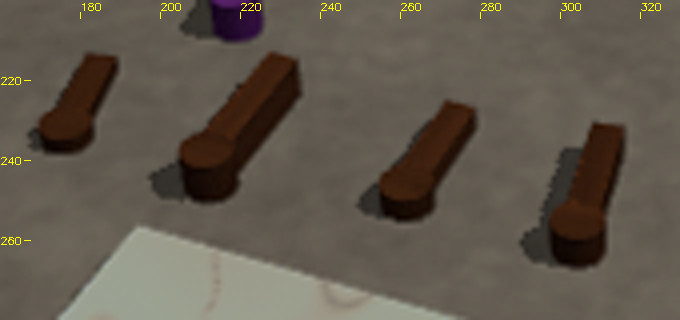

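```bash
python3 - <<'E'
from h import *
for nm,h,t,z,L,hx in (("b3",(317,234.25),(320.75,275.5),.026,.112,.038),("b2",(367.5,239.5),(364.75,275.25),.020,.102,.033),("b4",(422.75,230.75),(419.75,275.75),.032,.122,.043),("b1",(469.75,239.25),(474.75,270.75),.014,.092,.028)):
    a=p2w("top",*h,z);b=p2w("top",*t,z);d=a-b
    u=d/np.linalg.norm(d);o=a-hx*u
    print(nm,"head",a.round(4),"tail",b.round(4),"len",np.linalg.norm(d)+.018,L,"yaw",np.degrees(np.arctan2(d[1],d[0])),"orig",o.round(4))
P=[p2w("top",*c,.03) for c in((253,135.7),(430.7,152.7),(427.3,198.3),(248,181.3))]
print(np.round(P,4),np.mean(P,0));
for i in range(4): d=P[(i+1)%4]-P[i];print(np.linalg.norm(d),np.degrees(np.arctan2(d[1],d[0])))
P=[p2w("top",*c,.008) for c in((198.7,228.3),(253,217.3),(261.3,257.3),(206.3,269))]
print(np.round(P,4),np.mean(P,0));
for i in range(4): d=P[(i+1)%4]-P[i];print(np.linalg.norm(d),np.degrees(np.arctan2(d[1],d[0])))
print("gauge",p2w("top",220.3,235,.12))
im=cv2.imread("pics/top0.png")
crop(im,192,210,80,65,9,"pics/c4.png")
im=cv2.imread("pics/scene0.png")
crop(im,350,225,75,70,8,"pics/c5.png")
E
```

```text
b3 head [0.4708 0.0548 0.026 ] tail [0.3759 0.0452 0.026 ] len 0.11336858905392252 0.112 yaw 5.804154220532868 orig [0.433 0.051 0.026]
b2 head [ 0.4608 -0.0617  0.02  ] tail [ 0.3781 -0.0554  0.02  ] len 0.10090556730047015 0.102 yaw -4.380582580059967 orig [ 0.4279 -0.0592  0.02  ]
b4 head [ 0.4807 -0.1872  0.032 ] tail [ 0.3774 -0.1789  0.032 ] len 0.12163223516916719 0.122 yaw -4.560373216017849 orig [ 0.4378 -0.1838  0.032 ]
b1 head [ 0.465 -0.299  0.014] tail [ 0.3919 -0.3086  0.014 ] len 0.09169554673881722 0.092 yaw 7.501098729121251 orig [ 0.4372 -0.3026  0.014 ]
[[ 0.7027  0.2079  0.03  ]
 [ 0.6661 -0.2087  0.03  ]
 [ 0.5571 -0.1991  0.03  ]
 [ 0.5928  0.2165  0.03  ]] [0.62968641 0.00412947 0.03      ]
0.4181846149467765 -95.02145395346842
0.10938976323122791 174.96773958341936
0.417120431377208 85.09829606038049
0.11026650248324406 -4.47873061491792
[[0.4845 0.3312 0.008 ]
 [0.5121 0.2051 0.008 ]
 [0.4181 0.1833 0.008 ]
 [0.3895 0.3097 0.008 ]] [0.45104354 0.2573455  0.008     ]
0.12899695635184688 -77.68459724193178
0.09645044324009808 -166.93351593197053
0.1296093167821213 102.7675585238156
0.09746717897902829 12.701029012555102
gauge [0.45214234 0.2606553  0.12      ]
```

View pics/c4.png

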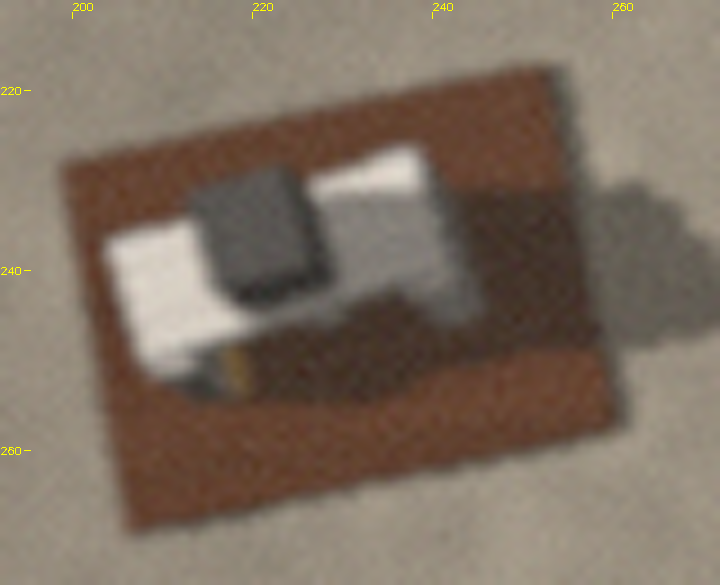

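View pics/c5.png

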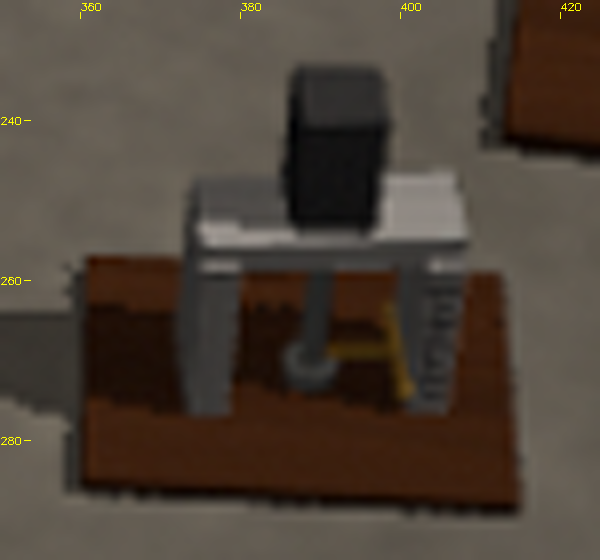

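```bash
python3 -m creep '[[[0.03,0.055,0,0,0,-0.04,0.085],[0.03,0.055,0,0,0,-0.04,0.085],[0.03,0.055,0,0,0,-0.018,0.085],[0.02,0.055,0,0,0,0,0.085],[0.02,0.055,0,0,0,0,0.085]]]'; python3 -m creep '[[[0.02,0.055,0,0,0,0,0.085],[0.02,0.055,0,0,0,0,0.085],[0.02,0.055,0,0,0,0,0.085],[0.02,0.055,0,0,0,0,0.085],[0.01,0.055,0,0,0,0,0.085]]]'
```

```text
time: 0.72
tool_pos: [0.3456, -0.2295, 0.2104]
tool_rot: [-2.533, 1.859, 0.0]
contact_force: [1.6, 0.0, 0.5]
gripper_width: 0.993
time: 1.35
tool_pos: [0.4357, 0.0456, 0.2103]
tool_rot: [2.533, -1.858, -0.0]
contact_force: [1.9, -1.1, -0.5]
gripper_width: 0.995
```

```bash
python3 - <<'E'
from h import *
m=cv2.imread("pics/top0.png")
# gauge model overlay check
def f(x,y,yaw,z0=.008):
    c,s=np.cos(yaw),np.sin(yaw)
    return lambda p:w2p("top",(x+c*p[0]-s*p[1],y+s*p[0]+c*p[1],z0+p[2]))
for k,(x,y,yaw) in enumerate([(.452,.2607,17.5),(.450,.2607,15)]):
    g=f(x,y,np.radians(yaw)); im=cv2.resize(m[210:275,192:272],None,fx=9,fy=9,interpolation=cv2.INTER_CUBIC)
    for hx,hy,z in((.013,.013,.112),(.015,.039,.068)):
        q=np.array([(g((a*hx,b*hy,z))-[192,210]+.5)*9-.5 for a,b in((1,1),(1,-1),(-1,-1),(-1,1))]).astype(int)
        cv2.polylines(im,[q],True,(0,255,0) if z>.1 else (255,255,0))
    cv2.imwrite(f"pics/ov{k}.png",im)
E
```

```text
(no output)
```

View pics/ov0.png

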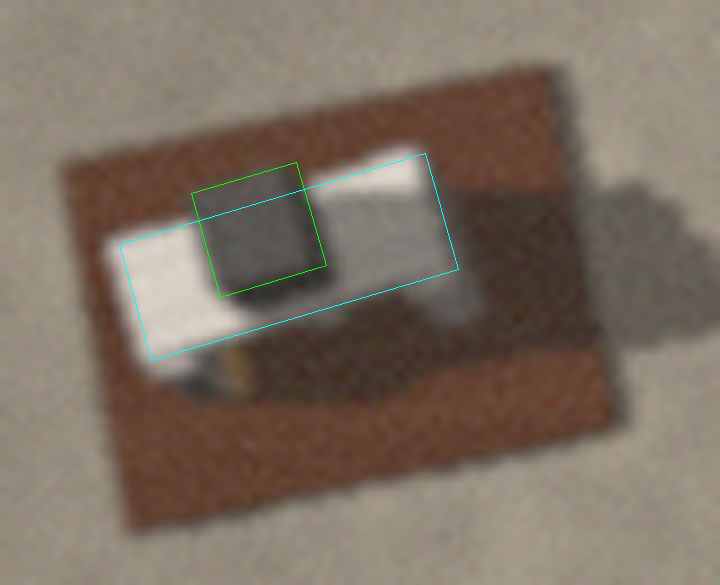

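```bash
python3 -m creep '[[[0.004,0.054,0,0,0,0,0.085],[0.004,0.054,0,0,0,0,0.085],[0.004,0.054,0,0,0,0,0.085],[0.003,0.054,0,0,0,0,0.085],[0,0,0,0,0,0,0.085]]]'; python3 -m creep '[[[0,0,-0.04,0,0,0,0.07],[0,0,-0.04,0,0,0,0.07],[0,0,-0.029,0,0,0,0.07],[0,0,0,0,0,0,0.07]]]'; python3 -m creep '[[[0,0,0,0,0,0,0.0],[0,0,0,0,0,0,0.0],[0,0,0,0,0,0,0.0],[0,0,0,0,0,0,0.0],[0,0,0,0,0,0,0.0]]]'
```

```text
time: 1.98
tool_pos: [0.4708, 0.2069, 0.2096]
tool_rot: [-2.59, 1.738, 0.059]
contact_force: [-0.7, -0.8, -0.7]
gripper_width: 0.992
time: 2.48
tool_pos: [0.4691, 0.2044, 0.0998]
tool_rot: [-2.589, 1.743, 0.061]
contact_force: [-0.3, 0.1, 1.4]
gripper_width: 0.823
time: 3.1
tool_pos: [0.4707, 0.2058, 0.1019]
tool_rot: [-2.587, 1.739, 0.057]
contact_force: [0.3, -0.5, -0.5]
gripper_width: 0.004
```

```bash
python3 - <<'E'
from h import *
s=status.read_state();print(s["q"],s["contact_force"])
cv2.imwrite("pics/s1.png",read_camera("scene"))
cv2.imwrite("pics/t1.png",read_camera("top"))
E
```

```text
[ 0.38598798 -0.0130301  -0.13752231  1.44690076  0.04390859  3.14058844] [ 0.25547362 -0.4884359  -0.47863476]
```

View pics/s1.png

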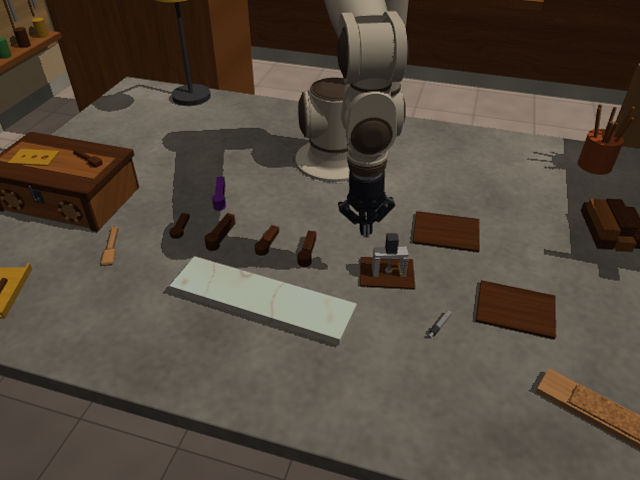

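View pics/t1.png

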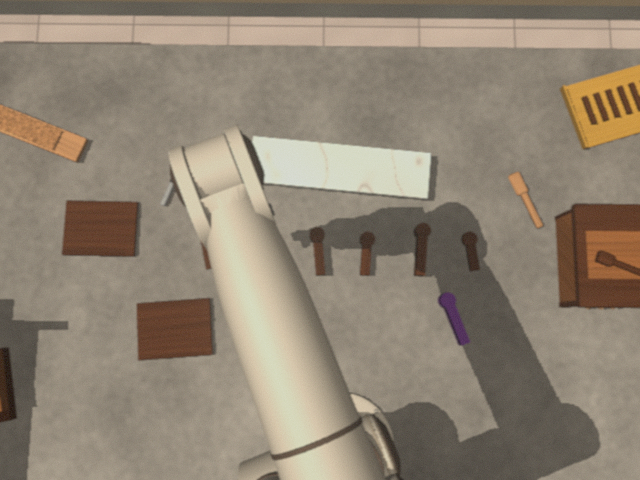

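```bash
cat >> h.py <<'E'
from scipy.spatial.transform import Rotation as Ro
def rel(x,y,z,yawdeg):
    """remaining shift & world rotvec to TCP x,y,z with tool x at yawdeg, tool z down"""
    s=status.read_state();R=Ro.from_rotvec(s["tool_rot"])
    c,n=np.cos(np.radians(yawdeg)),np.sin(np.radians(yawdeg))
    G=Ro.from_matrix(np.array([[c,n,0],[n,-c,0],[0,0,-1]]))
    print("d",(np.array([x,y,z])-s["tool_pos"]).round(4),"turn",(G*R.inv()).as_rotvec().round(4),"q1,q6",s["q"][[0,5]].round(2),"F",s["contact_force"].round(1))
E
python3 -m creep '[[[-0.01,0,0.045,0,0,0.1,0.085],[-0.01,0,0.045,0,0,0.18,0.085],[0,0,0.03,0,0,0.18,0.085],[0,0,0,0,0,0.18,0.085],[0,0,0,0,0,0.18,0.085]]]'; python3 -c "
from h import *
rel(.451,.262,.21,107.5)"
```

```text
time: 3.82
tool_pos: [0.4509, 0.2058, 0.2222]
tool_rot: [-3.083, 0.558, 0.067]
contact_force: [-0.0, -1.0, 0.8]
gripper_width: 0.994
d [ 0.0001  0.0562 -0.0122] turn [ 0.0372 -0.039   2.2338] q1,q6 [0.41 2.34] F [-0.  -1.   0.8]
```

```bash
python3 -m creep '[[[0,0.02,0,0,0,0.18,0.085],[0,0.02,0,0,0,0.18,0.085],[0,0.016,-0.012,0,0,0.18,0.085],[0,0,0,0,0,0.18,0.085],[0,0,0,0,0,0.18,0.085]]]';python3 -m creep '[[[0,0,0,0,0,0.18,0.085],[0,0,0,0,0,0.18,0.085],[0,0,0,0,0,0.18,0.085],[0,0,0,0,0,0.18,0.085],[0,0,0,0,0,0.18,0.085]]]';python3 -m creep '[[[0,0,0,0,0,0.18,0.085],[0,0,0,0,0,0.18,0.085],[0,0,0,0,0,0,0.085]]]'; python3 -c "
from h import *
rel(.451,.262,.101,107.5)"
```

```text
time: 4.45
tool_pos: [0.4505, 0.2619, 0.2094]
tool_rot: [3.014, 0.838, -0.067]
contact_force: [0.1, -0.7, -0.9]
gripper_width: 0.999
time: 5.08
tool_pos: [0.4506, 0.2617, 0.2096]
tool_rot: [2.337, 2.054, -0.051]
contact_force: [-0.1, -0.1, 0.1]
gripper_width: 0.992
time: 5.45
tool_pos: [0.4506, 0.2617, 0.2098]
tool_rot: [1.937, 2.429, -0.042]
contact_force: [0.1, -0.5, -0.2]
gripper_width: 0.994
d [ 0.0004  0.0003 -0.1088] turn [0.0422 0.0122 0.0812] q1,q6 [0.55 0.33] F [ 0.1 -0.5 -0.2]
```

```bash
python3 -m creep '[[[0.0004,0.0003,0,0.042,0.012,0.081,0.07],[0,0,-0.04,0,0,0,0.07],[0,0,-0.04,0,0,0,0.07],[0,0,-0.0285,0,0,0,0.07],[0,0,0,0,0,0,0.07]]]';python3 -m creep '[[[0,0,0,0,0,0,0],[0,0,0,0,0,0,0],[0,0,0,0,0,0,0],[0,0,0,0,0,0,0],[0,0,0,0,0,0,0]]]'; python3 -c "
from h import *
rel(.451,.262,.101,107.5)"
```

```text
time: 6.08
tool_pos: [0.4499, 0.2613, 0.0993]
tool_rot: [-1.86, -2.53, 0.006]
contact_force: [-0.4, 0.4, 0.0]
gripper_width: 0.82
time: 6.7
tool_pos: [0.4511, 0.262, 0.1014]
tool_rot: [1.856, 2.534, 0.0]
contact_force: [-0.1, -0.2, -0.1]
gripper_width: 0.001
d [-0.0001 -0.     -0.0004] turn [ 0.0001  0.0004 -0.0007] q1,q6 [0.53 0.22] F [-0.1 -0.2 -0.1]
```

```bash
python3 - <<'E'
from h import *
im=read_camera("scene");crop(im,310,180,140,120,5,"pics/s2.png")
E
```

```text
(no output)
```

View pics/s2.png

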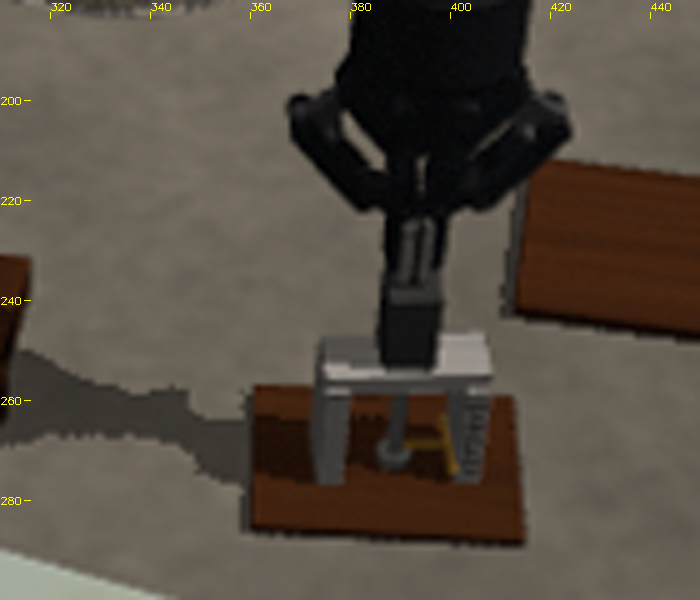

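```bash
python3 - <<'E'
from h import *
s=status.read_state();p=s["tool_pos"]
for n in("scene","top"):print(n,w2p(n,p),w2p(n,p+[0,0,-.017]),w2p(n,(.452,.2617,.12)))
# triangulate block top centre: scene0 crop c5 top face centre
from scipy.optimize import least_squares
uv=dict(scene=(350+340/8,225+97/8),top=(220.2,235.3))
f=lambda x:np.concatenate([w2p(n,x)-uv[n] for n in uv])
r=least_squares(f,[.45,.26,.12]);print(r.x,r.fun)
E
```

```text
scene [390.69879999 241.889854  ] [390.07040912 247.37899516] [391.19406038 235.9683553 ]
top [221.11853301 236.80767122] [222.4163185  237.97136674] [219.8081843  235.06046286]
[0.45168862 0.26306807 0.1164319 ] [-0.82838609  0.05301933 -0.75296286  0.15269222]
```

```bash
python3 - <<'E'
from h import *
im=read_camera("scene");crop(im,360,190,65,60,12,"pics/s3.png")
E
```

```text
(no output)
```

View pics/s3.png

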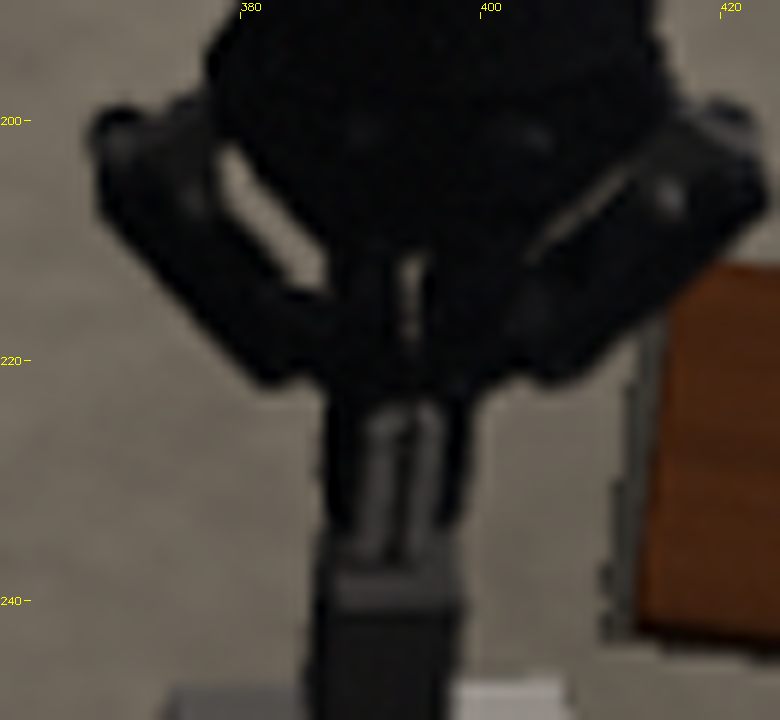

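```bash
python3 - <<'E'
from h import *
for z in (.085,.10,.12,.14): print(z,w2p("scene",(.4707,.2058,z)))
im=cv2.imread("pics/s1.png");crop(im,330,180,75,65,10,"pics/s4.png")
E
```

```text
0.085 [364.74085522 247.87754822]
0.1 [365.10378828 243.03410367]
0.12 [365.596344   236.46080821]
0.14 [366.09905988 229.75192239]
```

View pics/s4.png

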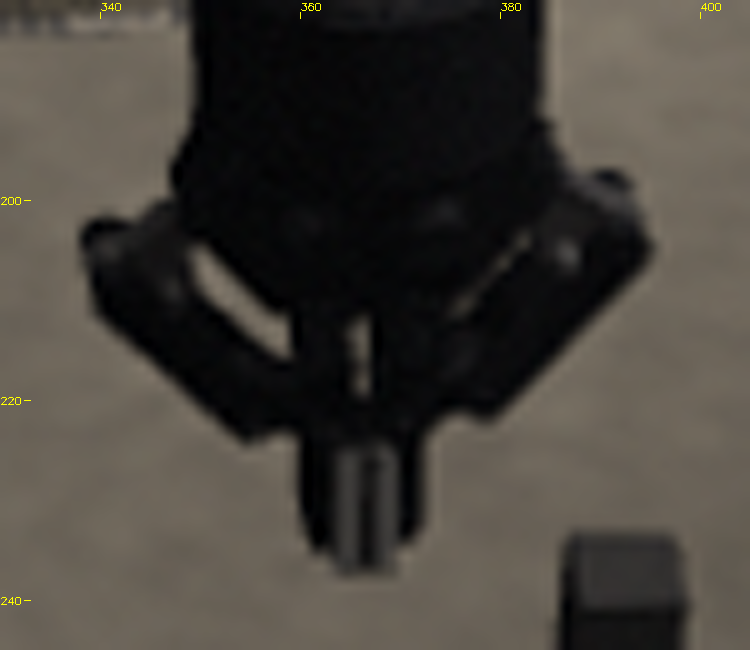

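```bash
python3 -m creep '[[[0,0,0.02,0,0,0,0.085],[0,0,0,0,0,0,0.085],[0,0,0,0,0,0,0.085],[0,0,0,0,0,0,0.085]]]'; python3 -m creep '[[[0,0,-0.02,0,0,0,0.06],[0,0,-0.01,0,0,0,0.06],[0,0,0,0,0,0,0.06]]]'; python3 - <<'E'
from h import *
im=read_camera("scene");crop(im,350,190,80,60,10,"pics/s5.png")
E
```

```text
time: 7.3
tool_pos: [0.4508, 0.2619, 0.1204]
tool_rot: [-1.856, -2.534, 0.002]
contact_force: [0.3, -0.5, 0.3]
gripper_width: 0.847
time: 7.68
tool_pos: [0.4505, 0.2617, 0.0903]
tool_rot: [-1.856, -2.534, 0.003]
contact_force: [-0.4, 0.1, 0.3]
gripper_width: 0.706
```

View pics/s5.png

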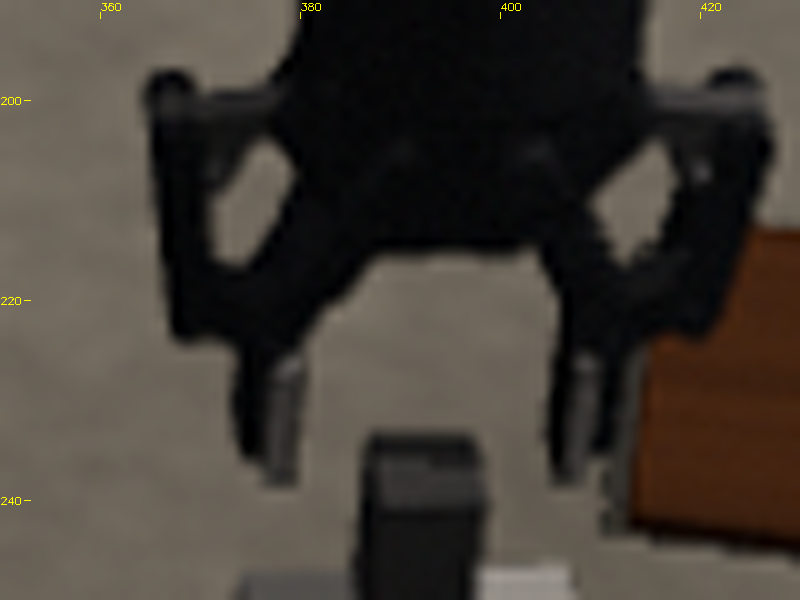

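```bash
python3 -m creep '[[[0.0005,0.0003,-0.014,0,0,0,0.06],[0,0,0,0,0,0,0.06]]]'; python3 -m creep '[[[0,0,-0.014,0,0,0,0.06],[0,0,0,0,0,0,0.06]]]'; python3 -m creep '[[[0,0,0,0,0,0,0],[0,0,0,0,0,0,0],[0,0,0,0,0,0,0],[0,0,0,0,0,0,0],[0,0,0,0,0,0,0]]]';python3 - <<'E'
from h import *
im=read_camera("scene");crop(im,350,190,80,60,10,"pics/s6.png")
E
```

```text
time: 7.98
tool_pos: [0.4511, 0.262, 0.076]
tool_rot: [-1.856, -2.534, 0.002]
contact_force: [0.2, -0.5, -0.1]
gripper_width: 0.701
time: 8.22
tool_pos: [0.4509, 0.2619, 0.0619]
tool_rot: [-1.856, -2.534, 0.003]
contact_force: [0.2, -0.2, 0.6]
gripper_width: 0.704
time: 8.85
tool_pos: [0.4517, 0.2625, 0.0636]
tool_rot: [1.856, 2.534, 0.001]
contact_force: [-0.6, 0.3, 4.7]
gripper_width: 0.295
```

View pics/s6.png

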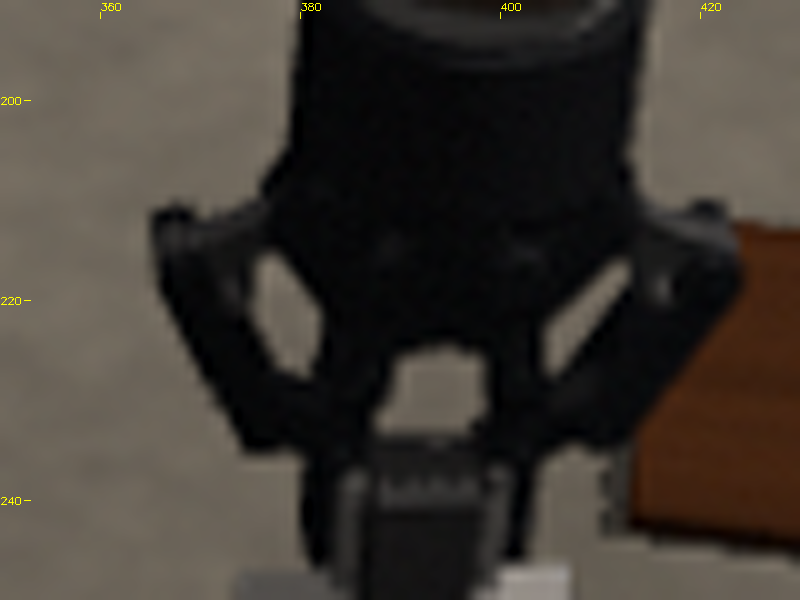

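```bash
python3 -m creep '[[[0,0,0.03,0,0,0,0],[0,0,0.04,0,0,0,0],[0.03,-0.04,0.02,0,0,-0.07,0],[0.03,-0.043,0,0,0,-0.08,0],[0.03,-0.043,0,0,0,-0.08,0]]]'; python3 -m creep '[[[0.03,-0.043,0,0,0,-0.08,0],[0.03,-0.043,0,0,0,-0.08,0],[0.025,-0.043,0,0,0,0,0],[0,0,0,0,0,0,0],[0,0,0,0,0,0,0]]]'; python3 - <<'E'
from h import *
rel(.6297,.0041,.0856,85.05)
im=read_camera("scene");cv2.imwrite("pics/s7.png",im)
E
```

```text
time: 9.52
tool_pos: [0.5421, 0.1349, 0.1526]
tool_rot: [-2.137, -2.302, 0.001]
contact_force: [0.6, 0.5, -4.8]
gripper_width: 0.294
time: 10.15
tool_pos: [0.626, 0.0072, 0.1521]
tool_rot: [-2.312, -2.125, 0.003]
contact_force: [0.1, 0.8, -3.7]
gripper_width: 0.296
d [ 0.0037 -0.0031 -0.0665] turn [ 0.0001 -0.0021 -0.0022] q1,q6 [0.01 0.1 ] F [ 0.1  0.8 -3.7]
```

View pics/s7.png

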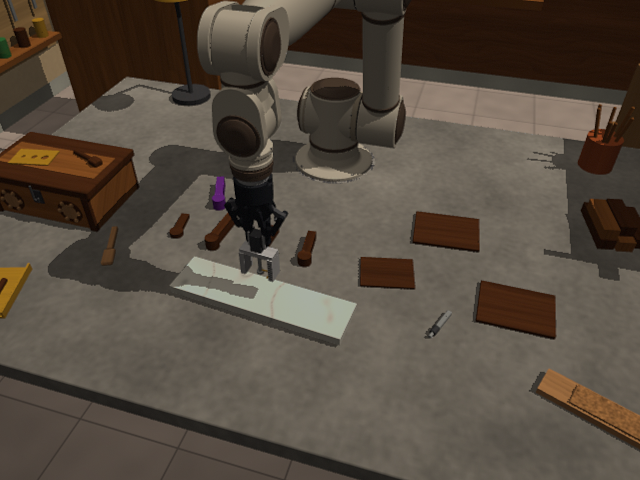

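```bash
python3 -m creep '[[[0.0037,-0.0031,-0.03,0,0,0,0],[0,0,-0.025,0,0,0,0],[0,0,-0.005,0,0,0,0],[0,0,0,0,0,0,0]]]'; python3 -m creep '[[[0,0,-0.003,0,0,0,0],[0,0,-0.002,0,0,0,0],[0,0,0,0,0,0,0]]]';python3 - <<'E'
from h import *
rel(.6297,.0041,.0856,85.05)
E
```

```text
time: 10.7
tool_pos: [0.6301, 0.0049, 0.0938]
tool_rot: [2.311, 2.127, 0.0]
contact_force: [0.3, 0.4, -3.8]
gripper_width: 0.294
time: 11.08
tool_pos: [0.6303, 0.0042, 0.0884]
tool_rot: [2.312, 2.126, 0.0]
contact_force: [0.3, 0.5, -4.1]
gripper_width: 0.295
d [-0.0006 -0.0001 -0.0028] turn [ 0.0003  0.0004 -0.0026] q1,q6 [0.01 0.09] F [ 0.3  0.5 -4.1]
```

```bash
python3 -m creep '[[[0,0,-0.002,0,0,0,0],[0,0,0,0,0,0,0]]]'; python3 -m creep '[[[0,0,-0.001,0,0,0,0],[0,0,0,0,0,0,0]]]'; python3 - <<'E'
from h import *
im=read_camera("scene");crop(im,200,210,120,90,6,"pics/s8.png")
E
```

```text
time: 11.32
tool_pos: [0.6302, 0.0042, 0.086]
tool_rot: [2.312, 2.126, -0.0]
contact_force: [-0.6, 0.1, -3.7]
gripper_width: 0.296
time: 11.58
tool_pos: [0.6304, 0.0042, 0.0857]
tool_rot: [2.312, 2.126, 0.0]
contact_force: [-0.9, 0.3, -0.1]
gripper_width: 0.292
```

View pics/s8.png

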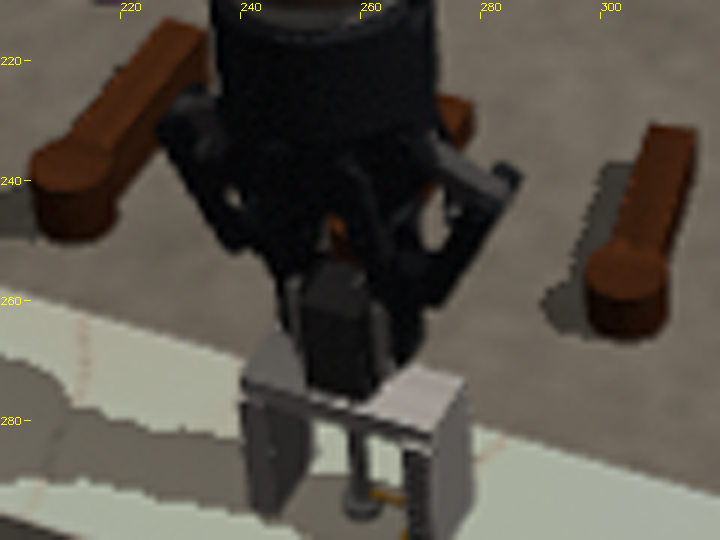

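```bash
python3 -m creep '[[[0,0,0,0,0,0,0.04],[0,0,0,0,0,0,0.04],[0,0,0,0,0,0,0.04],[0,0,0,0,0,0,0.04],[0,0,0,0,0,0,0.04]]]'; python3 - <<'E'
from h import *
im=read_camera("scene");crop(im,200,210,120,110,5,"pics/s9.png")
E
python3 -m creep '[[[0,0,0,0,0,0,0.04],[0,0,0,0,0,0,0.04],[0,0,0,0,0,0,0.04],[0,0,0,0,0,0,0.04],[0,0,0,0,0,0,0.04]]]';python3 -m creep '[[[0,0,0,0,0,0,0.04],[0,0,0,0,0,0,0.04],[0,0,0,0,0,0,0.04],[0,0,0,0,0,0,0.04]]]'
```

```text
time: 12.25
tool_pos: [0.6303, 0.0042, 0.0852]
tool_rot: [2.312, 2.126, -0.0]
contact_force: [-0.0, 0.5, 0.2]
gripper_width: 0.467
time: 12.92
tool_pos: [0.6303, 0.0042, 0.0852]
tool_rot: [2.312, 2.126, -0.0]
contact_force: [-0.2, -0.5, -0.2]
gripper_width: 0.467
time: 13.42
tool_pos: [0.6302, 0.0042, 0.0852]
tool_rot: [2.312, 2.126, -0.0]
contact_force: [0.3, -0.8, 0.2]
gripper_width: 0.469
```

View pics/s9.png

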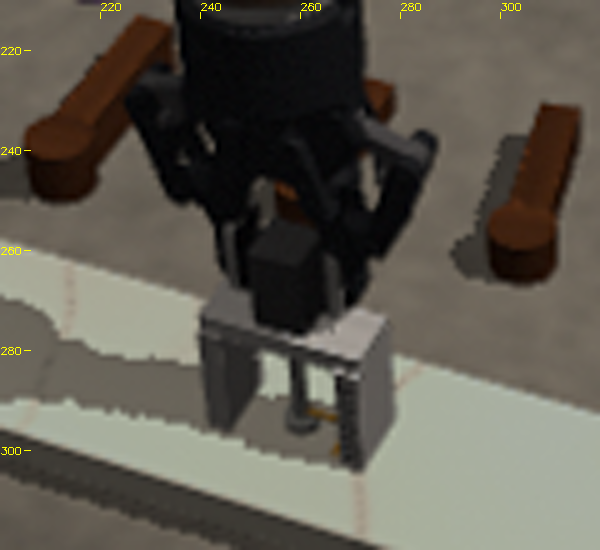

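```bash
python3 -m creep '[[[0,0,0,0,0,0,0],[0,0,0,0,0,0,0],[0,0,0,0,0,0,0],[0,0,0,0,0,0,0]]]'; python3 -m creep '[[[0,0,0.04,0,0,0,0],[0,0,0.03,0,0,0,0],[-0.03,0.042,0,0,0,0.06,0],[-0.03,0.042,0,0,0,0.06,0],[-0.03,0.042,0,0,0,0.06,0]]]';python3 -m creep '[[[-0.03,0.042,0,0,0,0.06,0],[-0.03,0.042,0,0,0,0.06,0],[-0.03,0.043,0,0,0,0,0],[0,0,0,0,0,0,0],[0,0,0,0,0,0,0]]]'; python3 - <<'E'
from h import *
rel(.451,.258,.0636,103)
E
```

```text
time: 13.92
tool_pos: [0.6303, 0.0042, 0.0854]
tool_rot: [2.312, 2.126, 0.0]
contact_force: [-0.7, 0.3, 2.7]
gripper_width: 0.296
time: 14.55
tool_pos: [0.5388, 0.1311, 0.1542]
tool_rot: [-2.11, -2.327, 0.002]
contact_force: [1.2, 0.9, -3.7]
gripper_width: 0.297
time: 15.18
tool_pos: [0.45, 0.2571, 0.1547]
tool_rot: [1.968, 2.449, -0.002]
contact_force: [-0.0, -0.9, -3.8]
gripper_width: 0.297
d [ 0.001   0.0009 -0.0911] turn [ 0.001  -0.0005  0.0099] q1,q6 [0.52 0.3 ] F [-0.  -0.9 -3.8]
```

```bash
python3 -m creep '[[[0.001,0.001,-0.03,0,0,0.01,0],[0,0,-0.03,0,0,0,0],[0,0,-0.023,0,0,0,0],[0,0,-0.004,0,0,0,0],[0,0,0,0,0,0,0]]]'; python3 -m creep '[[[0,0,-0.002,0,0,0,0],[0,0,-0.002,0,0,0,0],[0,0,0,0,0,0,0]]]'
```

```text
time: 15.8
tool_pos: [0.4517, 0.2576, 0.0686]
tool_rot: [1.958, 2.457, -0.0]
contact_force: [0.0, 0.4, -3.5]
gripper_width: 0.295
time: 16.18
tool_pos: [0.4513, 0.2583, 0.0644]
tool_rot: [1.956, 2.458, 0.0]
contact_force: [-0.4, -0.1, -3.8]
gripper_width: 0.295
```

```bash
python3 -m creep '[[[0,0,-0.001,0,0,0,0],[0,0,0,0,0,0,0],[0,0,0,0,0,0,0.06],[0,0,0,0,0,0,0.06],[0,0,0,0,0,0,0.06]]]'; python3 -m creep '[[[0,0,0.03,0,0,0,0.06],[0,0,0.04,0,0,0,0.06],[0,0,0.03,0,0,0,0.06],[-0.004,-0.05,0,0,0,0,0.06],[-0.004,-0.05,0,0,0,-0.06,0.06]]]'; python3 -m creep '[[[-0.004,-0.05,0,0,0,-0.06,0.06],[-0.004,-0.05,0,0,0,0,0.06],[0,0,0,0,0,0,0.06]]]'; python3 - <<'E'
from h import *
rel(.430,.0507,-.003,95.8)
cv2.imwrite("pics/s10.png",read_camera("scene"));
E
```

```text
time: 16.8
tool_pos: [0.4514, 0.2583, 0.0634]
tool_rot: [1.956, 2.458, 0.001]
contact_force: [0.3, 0.4, 0.1]
gripper_width: 0.703
time: 17.42
tool_pos: [0.4432, 0.1575, 0.1636]
tool_rot: [2.028, 2.398, 0.001]
contact_force: [0.5, -1.4, -0.2]
gripper_width: 0.701
time: 17.8
tool_pos: [0.4351, 0.0558, 0.1636]
tool_rot: [2.104, 2.331, 0.001]
contact_force: [-0.3, -0.1, 0.2]
gripper_width: 0.7
d [-0.0051 -0.0051 -0.1666] turn [ 0.0005  0.001  -0.0009] q1,q6 [0.13 0.03] F [-0.3 -0.1  0.2]
```

View pics/s10.png

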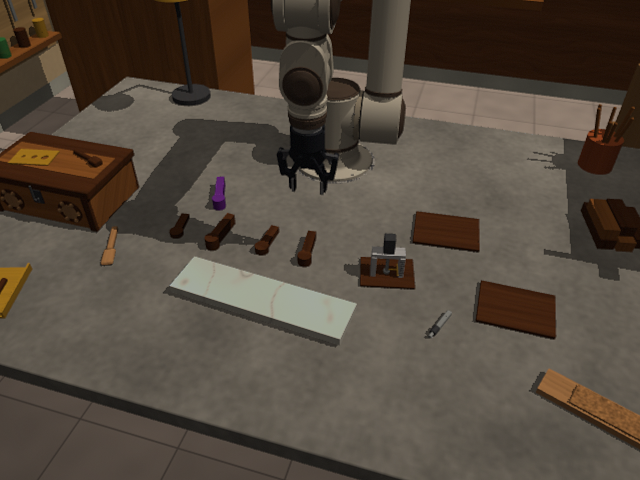

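```bash
python3 -m creep '[[[-0.005,-0.005,-0.04,0,0,0,0.05],[0,0,-0.05,0,0,0,0.05],[0,0,-0.04,0,0,0,0.05],[0,0,-0.02,0,0,0,0.05],[0,0,0,0,0,0,0.05]]]'; python3 - <<'E'
from h import *
crop(read_camera("scene"),270,190,80,90,8,"pics/s11.png");rel(.430,.0507,-.003,95.8)
E
```

```text
time: 18.48
tool_pos: [0.4292, 0.0541, 0.0119]
tool_rot: [-2.097, -2.336, 0.003]
contact_force: [0.3, -0.8, -0.2]
gripper_width: 0.584
d [-0.0001 -0.0034 -0.0162] turn [ 0.0002 -0.0007 -0.0064] q1,q6 [0.13 0.02] F [-1.4 -1.1  0.8]
```

View pics/s11.png

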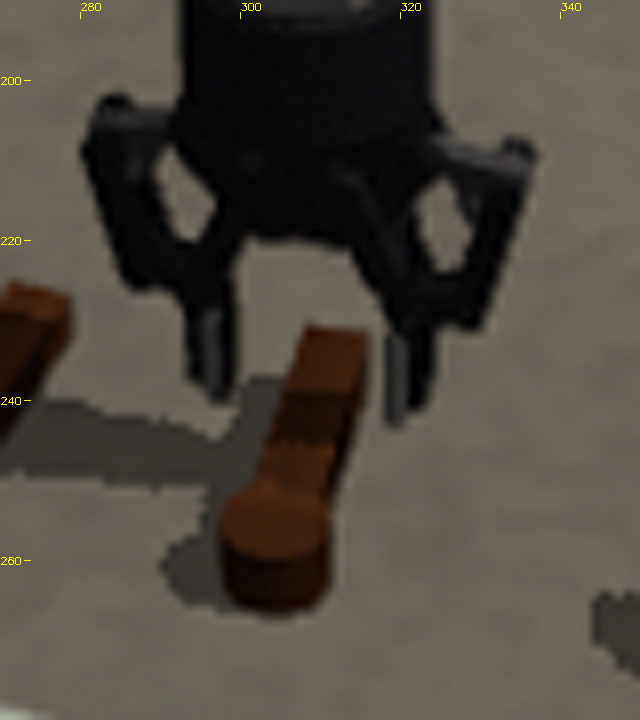

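```bash
python3 -m creep '[[[0,-0.002,-0.008,0,0,0,0.05],[0,-0.001,-0.007,0,0,0,0.05],[0,0,0,0,0,0,0.05]]]'; python3 - <<'E'
from h import *
crop(read_camera("scene"),270,190,80,90,8,"pics/s12.png");rel(.430,.0507,-.003,95.8)
E
```

```text
time: 18.9
tool_pos: [0.43, 0.0501, -0.0021]
tool_rot: [-2.1, -2.336, 0.001]
contact_force: [0.6, 0.0, -0.2]
gripper_width: 0.588
d [-0.0002  0.0006 -0.0012] turn [ 0.0003  0.     -0.0048] q1,q6 [0.12 0.01] F [-0.  -0.7  0.9]
```

View pics/s12.png

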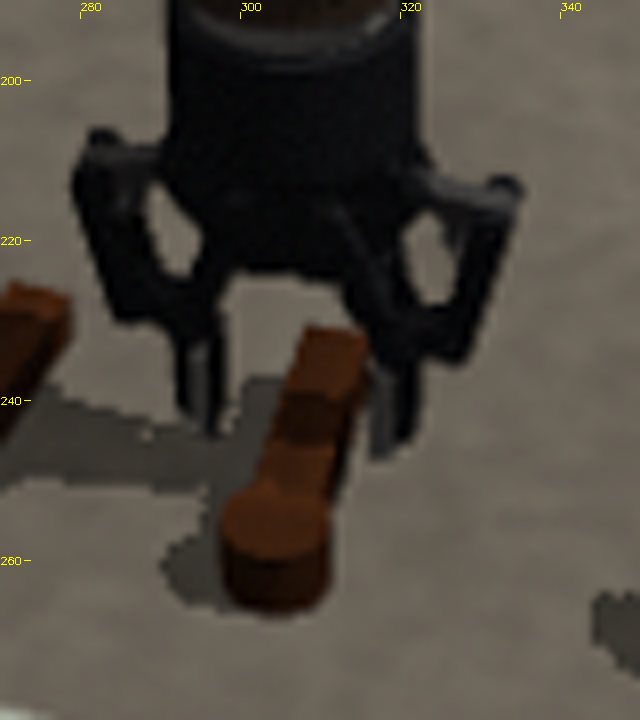

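```bash
python3 - <<'E'
from h import *
for z in(.005,.01,.015,.02):print(z,w2p("scene",(.43,.025,z)),w2p("scene",(.43,.075,z)))
E
python3 -m creep '[[[0,0,-0.003,0,0,0,0.05],[0,0,0,0,0,0,0],[0,0,0,0,0,0,0],[0,0,0,0,0,0,0],[0,0,0,0,0,0,0]]]';python3 -m creep '[[[0,0,0.02,0,0,0,0],[0,0,0,0,0,0,0]]]'; python3 - <<'E'
from h import *
crop(read_camera("scene"),270,190,80,90,8,"pics/s13.png")
E
```

```text
0.005 [297.49974273 247.64142666] [316.22838423 251.41992857]
0.01 [297.45527271 246.17251028] [316.22693557 249.94821079]
0.015 [297.41059786 244.69682812] [316.2254802  248.46966089]
0.02 [297.36571677 243.21433333] [316.22401805 246.98423118]
time: 19.58
tool_pos: [0.4305, 0.0502, -0.0045]
tool_rot: [2.1, 2.336, 0.001]
contact_force: [-0.8, -0.4, 4.2]
gripper_width: 0.238
time: 19.82
tool_pos: [0.431, 0.0503, 0.016]
tool_rot: [2.099, 2.335, 0.002]
contact_force: [-0.4, 0.5, 0.3]
gripper_width: 0.234
```

View pics/s13.png

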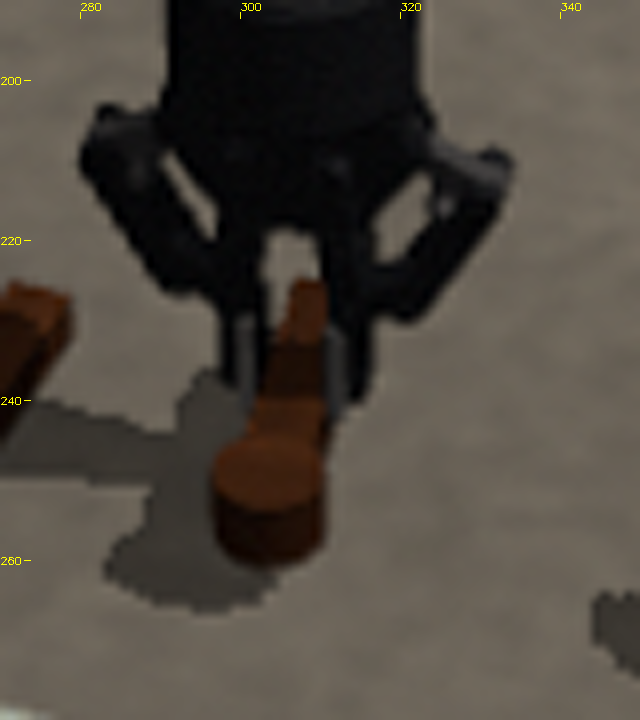

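```bash
python3 -m creep '[[[0,0,0.04,0,0,0,0],[0.02,0.01,0.03,0,0,0,0],[0.045,0.021,0,0,0,-0.06,0],[0.045,0.021,0,0,0,-0.06,0],[0.045,0.021,0,0,0,-0.06,0]]]'; python3 -m creep '[[[0.045,0.021,0,0,0,0,0],[0,0,0,0,0,0,0],[0,0,0,0,0,0,0]]]'; python3 - <<'E'
from h import *
rel(.636,.146,.0265,85.05)
crop(read_camera("scene"),250,190,140,120,5,"pics/s14.png")
E
```

```text
time: 20.5
tool_pos: [0.5864, 0.1239, 0.084]
tool_rot: [-2.304, -2.136, 0.001]
contact_force: [-0.7, -0.8, 0.3]
gripper_width: 0.238
time: 20.88
tool_pos: [0.6295, 0.144, 0.0838]
tool_rot: [-2.301, -2.138, 0.003]
contact_force: [0.2, -0.3, -0.3]
gripper_width: 0.241
d [ 0.0065  0.002  -0.0573] turn [ 0.0008 -0.0021 -0.0129] q1,q6 [0.23 0.3 ] F [ 0.2 -0.3 -0.3]
```

View pics/s14.png

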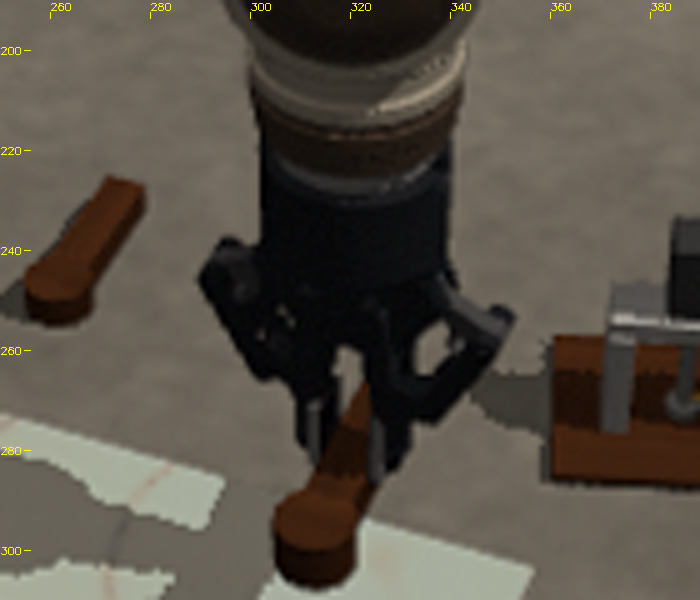

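```bash
python3 -m creep '[[[0.0065,0.002,-0.025,0,0,-0.013,0],[0,0,-0.022,0,0,0,0],[0,0,-0.007,0,0,0,0],[0,0,0,0,0,0,0]]]'; python3 -m creep '[[[0,0,-0.002,0,0,0,0],[0,0,-0.001,0,0,0,0],[0,0,0,0,0,0,0]]]'
```

```text
time: 21.42
tool_pos: [0.6363, 0.1459, 0.0318]
tool_rot: [2.316, 2.123, 0.0]
contact_force: [-0.0, -0.3, -0.8]
gripper_width: 0.236
time: 21.8
tool_pos: [0.6369, 0.1462, 0.0285]
tool_rot: [2.315, 2.123, 0.0]
contact_force: [0.3, -0.0, -0.7]
gripper_width: 0.235
```

```bash
python3 -m creep '[[[0,0,-0.002,0,0,0,0],[0,0,0,0,0,0,0]]]'; python3 -m creep '[[[0,0,-0.001,0,0,0,0],[0,0,0,0,0,0,0]]]'
```

```text
time: 22.05
tool_pos: [0.6366, 0.1462, 0.026]
tool_rot: [2.316, 2.123, -0.001]
contact_force: [0.9, 0.5, -0.4]
gripper_width: 0.237
time: 22.3
tool_pos: [0.6368, 0.1462, 0.0256]
tool_rot: [2.315, 2.123, 0.0]
contact_force: [-2.2, -0.5, 3.0]
gripper_width: 0.236
```

```bash
python3 -m creep '[[[0,0,0,0,0,0,0.05],[0,0,0,0,0,0,0.05],[0,0,0,0,0,0,0.05],[0,0,0.05,0,0,0,0.05],[0,0,0.04,0,0,0,0.05]]]'; python3 -m creep '[[[-0.042,-0.041,0,0,0,0,0.05],[-0.042,-0.041,0,0,0,0,0.05],[-0.042,-0.041,0,0,0,0,0.05],[-0.042,-0.041,0,0,0,0,0.05],[-0.042,-0.041,0,0,0,0,0.05]]]'; python3 -m creep '[[[0,0,0,0,0,0,0.05],[0,0,0,0,0,0,0.05]]]';python3 - <<'E'
from h import *
rel(.4249,-.059,-.006,85.6)
cv2.imwrite("pics/t15.png",read_camera("top"))
cv2.imwrite("pics/s15.png",read_camera("scene"))
E
```

```text
time: 22.92
tool_pos: [0.6367, 0.1462, 0.1166]
tool_rot: [2.315, 2.123, -0.0]
contact_force: [0.6, 0.6, 0.1]
gripper_width: 0.588
time: 23.55
tool_pos: [0.4254, -0.0598, 0.1153]
tool_rot: [2.314, 2.123, 0.0]
contact_force: [0.4, 0.1, 0.6]
gripper_width: 0.583
time: 23.8
tool_pos: [0.4272, -0.0588, 0.1156]
tool_rot: [2.316, 2.121, 0.001]
contact_force: [0.2, 0.5, 1.0]
gripper_width: 0.587
d [-0.0023 -0.0002 -0.1216] turn [0.0002 0.0014 0.0107] q1,q6 [-0.14 -0.05] F [0.2 0.5 1. ]
```

View pics/s15.png

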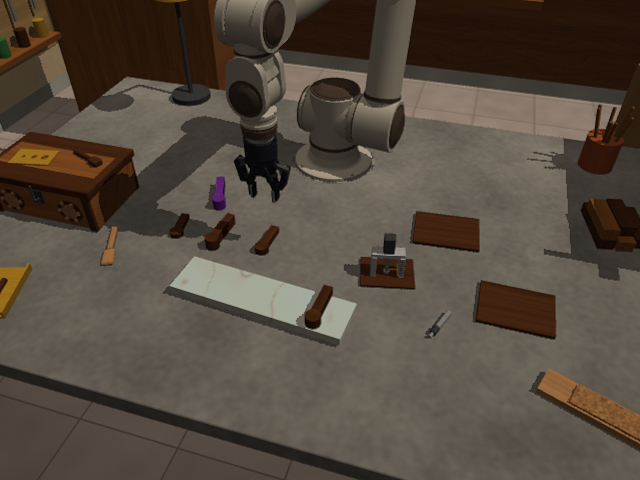

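View pics/t15.png

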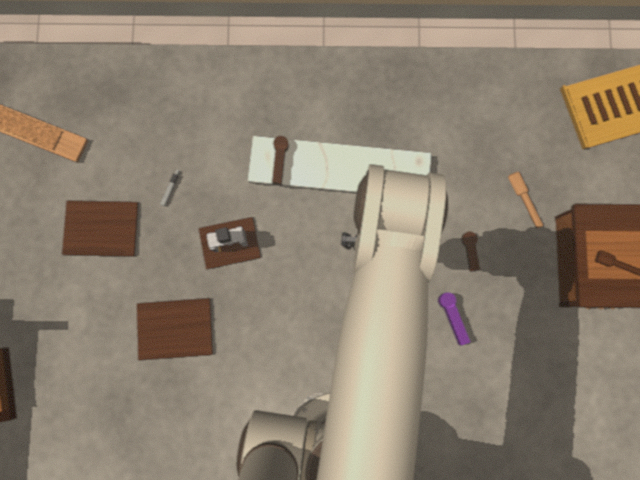

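b3 lies flat on the plate at top pixel (280,160), across it. b2 is at scene (267,240), unmoved. I descend on it.

```bash
python3 -m creep '[[[-0.002,0,-0.04,0,0,0.01,0.05],[0,0,-0.045,0,0,0,0.05],[0,0,-0.02,0,0,0,0.05],[0,0,-0.01,0,0,0,0.05],[0,0,-0.006,0,0,0,0.05]]]'; python3 -m creep '[[[0,0,0,0,0,0,0.05],[0,0,0,0,0,0,0],[0,0,0,0,0,0,0],[0,0,0,0,0,0,0],[0,0,0,0,0,0,0]]]'; python3 -m creep '[[[0,0,0.02,0,0,0,0],[0,0,0,0,0,0,0]]]'; python3 - <<'E'
from h import *
rel(.4249,-.059,-.006,85.6)
crop(read_camera("scene"),220,190,80,90,6,"pics/s16.png")
E
```

```text
time: 24.52
tool_pos: [0.4252, -0.0584, -0.0059]
tool_rot: [2.304, 2.136, -0.0]
contact_force: [-0.1, -0.2, -0.7]
gripper_width: 0.585
time: 25.15
tool_pos: [0.4253, -0.0589, -0.0048]
tool_rot: [2.304, 2.134, 0.002]
contact_force: [-1.0, 0.5, 5.3]
gripper_width: 0.229
time: 25.4
tool_pos: [0.4259, -0.059, 0.0156]
tool_rot: [2.303, 2.133, 0.003]
contact_force: [-0.5, 0.0, -0.9]
gripper_width: 0.226
d [-0.001  -0.     -0.0216] turn [ 0.0007  0.0029 -0.0001] q1,q6 [-0.14 -0.06] F [-0.5  0.  -0.9]
```

View pics/s16.png

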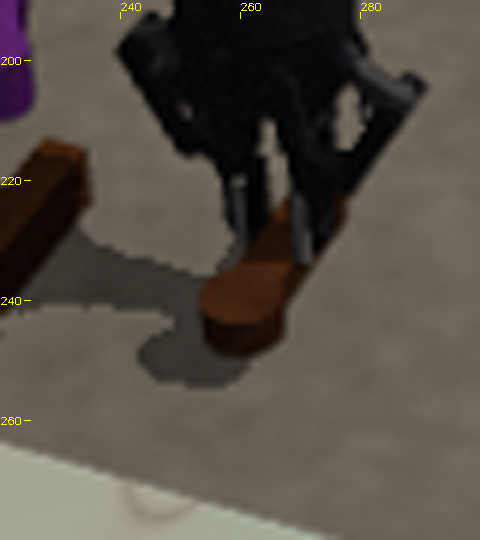

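```bash
python3 -m creep '[[[0,0,0.04,0,0,0,0],[0.02,0.01,0.03,0,0,-0.01,0],[0.045,0.025,0,0,0,0,0],[0.045,0.025,0,0,0,0,0],[0.045,0.025,0,0,0,0,0]]]'; python3 -m creep '[[[0.05,0.025,0,0,0,0,0],[0,0,0,0,0,0,0],[0,0,0,0,0,0,0]]]'; python3 - <<'E'
from h import *
rel(.6308,.0512,.0252,85.05)
E
```

```text
time: 26.08
tool_pos: [0.581, 0.0271, 0.0833]
tool_rot: [2.316, 2.123, -0.001]
contact_force: [0.4, 0.1, 0.2]
gripper_width: 0.226
time: 26.45
tool_pos: [0.629, 0.0511, 0.083]
tool_rot: [-2.315, -2.123, 0.003]
contact_force: [-0.3, -0.3, -0.2]
gripper_width: 0.228
d [ 0.0018  0.0001 -0.0578] turn [ 0.0005 -0.002   0.0001] q1,q6 [0.08 0.17] F [-0.3 -0.3 -0.2]
```

```bash
python3 -m creep '[[[0.002,0,-0.025,0,0,0,0],[0,0,-0.022,0,0,0,0],[0,0,-0.006,0,0,0,0],[0,0,-0.003,0,0,0,0],[0,0,0,0,0,0,0]]]'; python3 -m creep '[[[0,0,-0.001,0,0,0,0],[0,0,0,0,0,0,0]]]'; python3 -m creep '[[[0,0,-0.001,0,0,0,0],[0,0,0,0,0,0,0]]]'
```

```text
time: 27.08
tool_pos: [0.632, 0.051, 0.0293]
tool_rot: [2.315, 2.122, 0.002]
contact_force: [0.4, -0.8, 0.1]
gripper_width: 0.224
time: 27.32
tool_pos: [0.6319, 0.0512, 0.0276]
tool_rot: [2.315, 2.123, 0.0]
contact_force: [0.3, -0.3, -0.8]
gripper_width: 0.222
time: 27.58
tool_pos: [0.6317, 0.0512, 0.0261]
tool_rot: [2.315, 2.123, -0.0]
contact_force: [0.2, 0.4, -0.1]
gripper_width: 0.226
```

```bash
python3 -m creep '[[[0,0,-0.001,0,0,0,0],[0,0,0,0,0,0,0],[0,0,0,0,0,0,0.05],[0,0,0,0,0,0,0.05],[0,0,0,0,0,0,0.05]]]'; python3 -m creep '[[[0,0,0.05,0,0,0,0.05],[0,0,0.045,0,0,0,0.05],[-0.04,-0.047,0,0,0,0,0.05],[-0.04,-0.047,0,0,0,0,0.05],[-0.04,-0.047,0,0,0,0,0.05]]]'; python3 -m creep '[[[-0.04,-0.047,0,0,0,0,0.05],[-0.038,-0.047,0,0,0,0,0.05],[0,0,0,0,0,0,0.05],[0,0,0,0,0,0,0.05]]]';python3 - <<'E'
from h import *
rel(.434,-.1835,-.002,85.4)
cv2.imwrite("pics/s17.png",read_camera("scene"))
E
```

```text
time: 28.2
tool_pos: [0.6318, 0.0512, 0.0252]
tool_rot: [2.315, 2.123, -0.0]
contact_force: [-0.0, 1.0, -0.2]
gripper_width: 0.587
time: 28.82
tool_pos: [0.5105, -0.0909, 0.1203]
tool_rot: [2.314, 2.123, 0.0]
contact_force: [0.5, -0.5, 0.9]
gripper_width: 0.58
time: 29.32
tool_pos: [0.434, -0.1838, 0.1204]
tool_rot: [2.316, 2.122, 0.001]
contact_force: [1.1, 0.3, 1.4]
gripper_width: 0.589
d [ 0.      0.0003 -0.1224] turn [0.0002 0.0009 0.0073] q1,q6 [-0.4  -0.31] F [1.1 0.3 1.4]
```

View pics/s17.png

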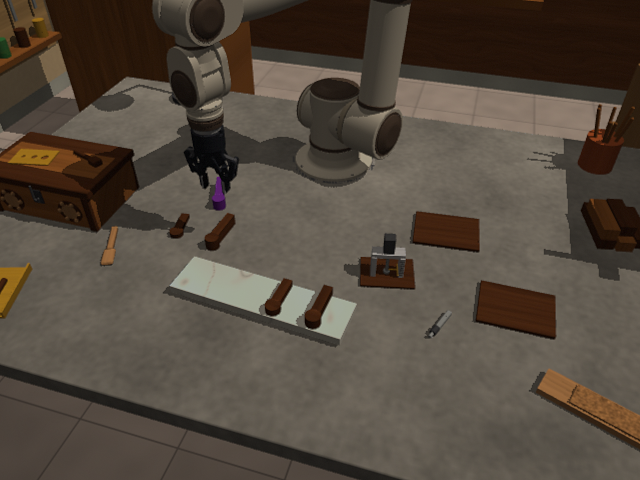

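```bash
python3 -m creep '[[[0,0,-0.04,0,0,0.007,0.05],[0,0,-0.045,0,0,0,0.05],[0,0,-0.02,0,0,0,0.05],[0,0,-0.01,0,0,0,0.05],[0,0,-0.007,0,0,0,0.05]]]'; python3 -m creep '[[[0,0,0,0,0,0,0.05],[0,0,0,0,0,0,0],[0,0,0,0,0,0,0],[0,0,0,0,0,0,0],[0,0,0,0,0,0,0]]]'; python3 -m creep '[[[0,0,0.02,0,0,0,0],[0,0,0,0,0,0,0]]]'; python3 - <<'E'
from h import *
rel(.434,-.1835,-.002,85.4)
crop(read_camera("scene"),170,170,90,90,6,"pics/s18.png")
E
```

```text
time: 30.0
tool_pos: [0.4345, -0.1833, -0.0018]
tool_rot: [2.306, 2.132, 0.0]
contact_force: [-0.6, -0.0, 0.5]
gripper_width: 0.586
time: 30.62
tool_pos: [0.4344, -0.1841, -0.0008]
tool_rot: [2.307, 2.13, 0.001]
contact_force: [-0.6, 1.1, 6.3]
gripper_width: 0.239
time: 30.88
tool_pos: [0.4346, -0.1842, 0.0194]
tool_rot: [2.307, 2.129, 0.001]
contact_force: [-1.1, -0.4, -1.0]
gripper_width: 0.238
d [-0.0006  0.0007 -0.0214] turn [ 0.0012  0.0024 -0.0005] q1,q6 [-0.4  -0.32] F [-1.1 -0.4 -1. ]
```

View pics/s18.png

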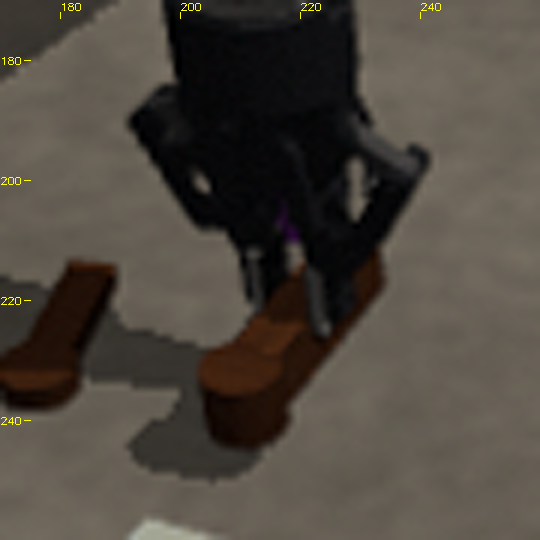

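```bash
python3 -m creep '[[[0,0,0.04,0,0,0,0],[0.012,0.012,0.03,0,0,-0.006,0],[0.04,0.03,0,0,0,0,0],[0.04,0.03,0,0,0,0,0],[0.045,0.035,0,0,0,0,0]]]'; python3 -m creep '[[[0.045,0.035,0,0,0,0,0],[0,0,0,0,0,0,0],[0,0,0,0,0,0,0]]]'; python3 - <<'E'
from h import *
rel(.6166,-.042,.0292,85.05)
E
```

```text
time: 31.55
tool_pos: [0.5717, -0.076, 0.0874]
tool_rot: [-2.315, -2.123, 0.001]
contact_force: [0.7, -0.5, -1.0]
gripper_width: 0.239
time: 31.92
tool_pos: [0.6152, -0.0418, 0.0869]
tool_rot: [-2.313, -2.124, 0.003]
contact_force: [-0.5, -0.2, -0.5]
gripper_width: 0.236
d [ 0.0014 -0.0002 -0.0577] turn [ 0.0003 -0.002  -0.0012] q1,q6 [-0.07  0.02] F [-0.5 -0.2 -0.5]
```

```bash
python3 -m creep '[[[0.001,0,-0.025,0,0,0,0],[0,0,-0.022,0,0,0,0],[0,0,-0.006,0,0,0,0],[0,0,-0.003,0,0,0,0],[0,0,0,0,0,0,0]]]'; python3 -m creep '[[[0,0,-0.001,0,0,0,0],[0,0,0,0,0,0,0]]]'; python3 -m creep '[[[0,0,-0.001,0,0,0,0],[0,0,0,0,0,0,0]]]'
```

```text
time: 32.55
tool_pos: [0.6169, -0.0421, 0.0331]
tool_rot: [2.314, 2.123, 0.001]
contact_force: [-0.0, 0.4, -1.1]
gripper_width: 0.239
time: 32.8
tool_pos: [0.617, -0.0418, 0.0316]
tool_rot: [2.314, 2.124, 0.0]
contact_force: [-0.1, -0.4, -0.4]
gripper_width: 0.239
time: 33.05
tool_pos: [0.6167, -0.0417, 0.0301]
tool_rot: [2.314, 2.124, -0.0]
contact_force: [-0.4, -0.2, -1.2]
gripper_width: 0.24
```

```bash
python3 -m creep '[[[0,0,-0.001,0,0,0,0],[0,0,0,0,0,0,0],[0,0,0,0,0,0,0.05],[0,0,0,0,0,0,0.05],[0,0,0,0,0,0,0.05]]]'; python3 -m creep '[[[0,0,0.05,0,0,0,0.05],[0,0,0.045,0,0,0,0.05],[-0.036,-0.052,0,0,0,0.07,0.05],[-0.036,-0.052,0,0,0,0.07,0.05],[-0.036,-0.052,0,0,0,0.077,0.05]]]'; python3 -m creep '[[[-0.037,-0.052,0,0,0,0,0.05],[-0.037,-0.053,0,0,0,0,0.05],[0,0,0,0,0,0,0.05],[0,0,0,0,0,0,0.05]]]';python3 - <<'E'
from h import *
rel(.4342,-.303,-.009,97.5)
cv2.imwrite("pics/s19.png",read_camera("scene"))
E
```

```text
time: 33.67
tool_pos: [0.6168, -0.0418, 0.0292]
tool_rot: [2.314, 2.124, -0.0]
contact_force: [-1.0, 0.0, -0.5]
gripper_width: 0.586
time: 34.3
tool_pos: [0.509, -0.1971, 0.1244]
tool_rot: [2.067, 2.365, 0.0]
contact_force: [0.7, -0.4, 0.2]
gripper_width: 0.584
time: 34.8
tool_pos: [0.438, -0.2982, 0.1243]
tool_rot: [2.072, 2.361, 0.0]
contact_force: [-0.3, -0.4, 0.5]
gripper_width: 0.586
d [-0.0038 -0.0048 -0.1333] turn [0.     0.0004 0.0006] q1,q6 [-0.6  -0.73] F [-0.3 -0.4  0.5]
```

View pics/s19.png

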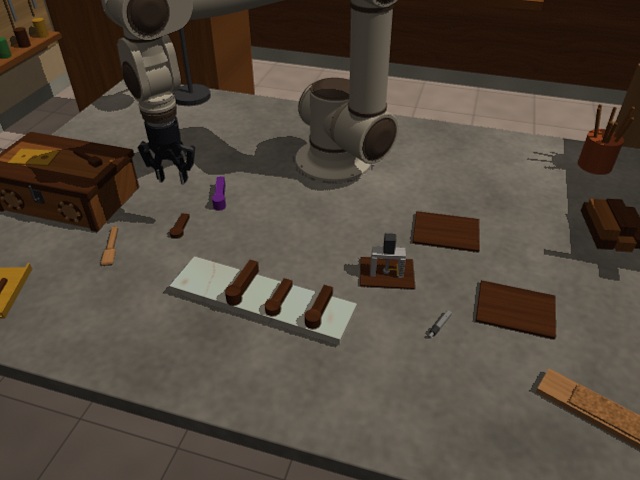

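Three blanks lie on the plate at scene (242,282), (279,297), (319,306). b1 is still at (179,225). I descend on it gently.

```bash
python3 -m creep '[[[-0.004,-0.005,-0.04,0,0,0,0.05],[0,0,-0.045,0,0,0,0.05],[0,0,-0.025,0,0,0,0.05],[0,0,-0.014,0,0,0,0.05],[0,0,0,0,0,0,0.05]]]'; python3 -m creep '[[[0,0,-0.005,0,0,0,0.05],[0,0,-0.003,0,0,0,0.05],[0,0,0,0,0,0,0.05]]]';  python3 - <<'E'
from h import *
rel(.4342,-.303,-.009,97.5)
crop(read_camera("scene"),130,170,90,90,6,"pics/s20.png")
E
```

```text
time: 35.48
tool_pos: [0.4343, -0.3022, -0.0002]
tool_rot: [-2.069, -2.363, 0.0]
contact_force: [0.0, 0.7, 0.3]
gripper_width: 0.581
time: 35.85
tool_pos: [0.4341, -0.3032, -0.0076]
tool_rot: [2.071, 2.362, -0.0]
contact_force: [0.2, -0.5, 0.5]
gripper_width: 0.585
d [ 0.0001  0.0002 -0.0014] turn [ 0.0004  0.0004 -0.0004] q1,q6 [-0.61 -0.74] F [ 0.2 -0.5  0.5]
```

View pics/s20.png

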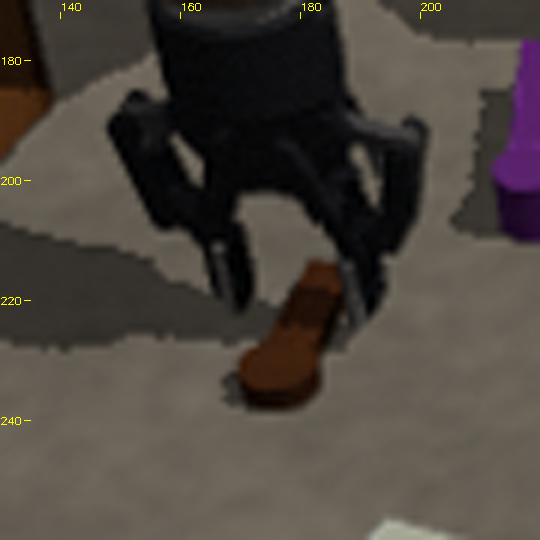

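```bash
python3 -m creep '[[[0,0,-0.003,0,0,0,0.035],[0,0,0,0,0,0,0],[0,0,0,0,0,0,0],[0,0,0,0,0,0,0],[0,0,0,0,0,0,0]]]'; python3 -m creep '[[[0,0,0.02,0,0,0,0],[0,0,0,0,0,0,0]]]'; python3 - <<'E'
from h import *
rel(.4342,-.303,-.009,97.5)
crop(read_camera("scene"),130,170,90,90,6,"pics/s21.png")
E
```

```text
time: 36.52
tool_pos: [0.434, -0.3032, -0.0107]
tool_rot: [2.071, 2.362, -0.0]
contact_force: [-0.8, 0.3, 1.4]
gripper_width: 0.229
time: 36.78
tool_pos: [0.4348, -0.3037, 0.0103]
tool_rot: [2.069, 2.361, 0.0]
contact_force: [-0.3, 0.9, -0.2]
gripper_width: 0.227
d [-0.0006  0.0007 -0.0193] turn [ 0.0015  0.0021 -0.0005] q1,q6 [-0.61 -0.74] F [-0.3  0.9 -0.2]
```

View pics/s21.png

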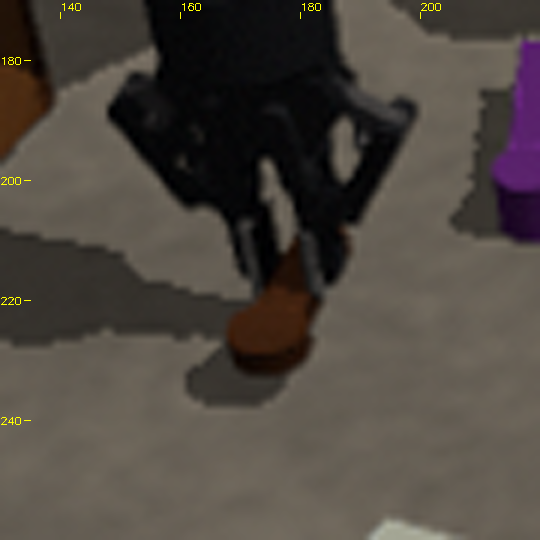

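```bash
python3 -m creep '[[[0,0,0.04,0,0,0,0],[0.012,0.012,0.03,0,0,-0.05,0],[0.04,0.037,0,0,0,-0.055,0],[0.04,0.037,0,0,0,-0.055,0],[0.044,0.04,0,0,0,-0.055,0]]]'; python3 -m creep '[[[0.044,0.04,0,0,0,0,0],[0,0,0,0,0,0,0],[0,0,0,0,0,0,0]]]'; python3 - <<'E'
from h import *
rel(.6145,-.1371,.0193,85.05)
cv2.imwrite("pics/s22.png",read_camera("scene"))
E
```

```text
time: 37.45
tool_pos: [0.5708, -0.176, 0.0783]
tool_rot: [-2.315, -2.124, 0.001]
contact_force: [0.7, -1.0, -0.3]
gripper_width: 0.228
time: 37.83
tool_pos: [0.6135, -0.137, 0.078]
tool_rot: [-2.311, -2.127, 0.002]
contact_force: [0.1, -0.8, -0.8]
gripper_width: 0.228
d [ 0.001  -0.0001 -0.0587] turn [ 0.0001 -0.0017 -0.0034] q1,q6 [-0.22 -0.14] F [ 0.1 -0.8 -0.8]
```

View pics/s22.png

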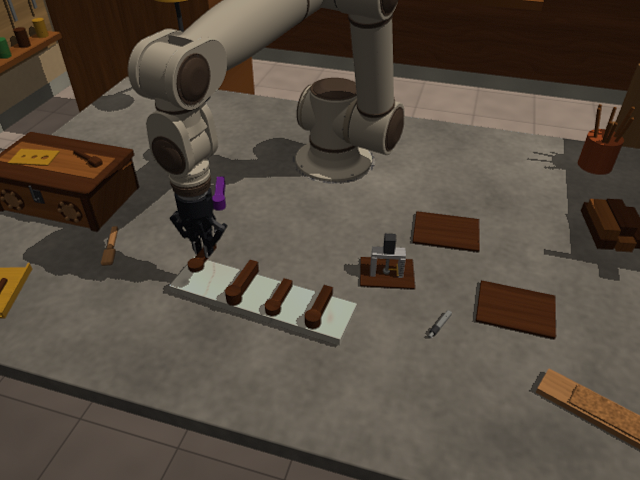

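```bash
python3 -m creep '[[[0.001,0,-0.025,0,0,-0.003,0],[0,0,-0.022,0,0,0,0],[0,0,-0.006,0,0,0,0],[0,0,-0.003,0,0,0,0],[0,0,0,0,0,0,0]]]'; python3 -m creep '[[[0,0,-0.001,0,0,0,0],[0,0,0,0,0,0,0]]]'; python3 -m creep '[[[0,0,-0.0015,0,0,0,0],[0,0,0,0,0,0,0]]]'
```

```text
time: 38.5
tool_pos: [0.6152, -0.1375, 0.024]
tool_rot: [2.315, 2.122, 0.001]
contact_force: [0.0, 0.8, -0.9]
gripper_width: 0.226
time: 38.75
tool_pos: [0.6152, -0.1371, 0.0226]
tool_rot: [2.315, 2.123, 0.0]
contact_force: [0.6, -0.7, 0.5]
gripper_width: 0.226
time: 39.0
tool_pos: [0.615, -0.137, 0.0206]
tool_rot: [2.315, 2.123, -0.0]
contact_force: [0.2, -0.1, -0.7]
gripper_width: 0.226
```

Lower the last bit, release, rise and clear the view toward the gauge.

```bash
python3 -m creep '[[[0,0,-0.001,0,0,0,0],[0,0,0,0,0,0,0],[0,0,0,0,0,0,0.05],[0,0,0,0,0,0,0.05],[0,0,0,0,0,0,0.05]]]'; python3 -m creep '[[[0,0,0.05,0,0,0,0.06],[0,0,0.045,0,0,0,0.06],[-0.04,0.04,0.03,0,0,0,0.06],[-0.04,0.04,0.02,0,0,0,0.06],[-0.04,0.05,0,0,0,0,0.06]]]'; python3 -m creep '[[[-0.04,0.05,0,0,0,0.06,0.06],[-0.01,0.055,0,0,0,0.06,0.06],[0,0.055,0,0,0,0.06,0.06],[0,0.055,0,0,0,0.06,0.06],[0,0.05,0,0,0,0.07,0.06]]]';python3 -m creep '[[[0,0,0,0,0,0,0.06],[0,0,0,0,0,0,0.06]]]';python3 - <<'E'
from h import *
rel(.4513,.2583,.0634,103)
im=read_camera("top");cv2.imwrite("pics/t23.png",im);crop(im,240,120,200,110,4,"pics/t23c.png")
im=read_camera("scene");cv2.imwrite("pics/s23.png",im);crop(im,150,240,270,110,3,"pics/s23c.png")
E
```

```text
time: 39.62
tool_pos: [0.6151, -0.1371, 0.0198]
tool_rot: [2.315, 2.123, -0.0]
contact_force: [-0.3, -0.3, 0.3]
gripper_width: 0.585
time: 40.25
tool_pos: [0.4965, -0.0086, 0.1659]
tool_rot: [2.315, 2.12, 0.004]
contact_force: [0.8, 1.3, 0.9]
gripper_width: 0.706
time: 40.88
tool_pos: [0.4476, 0.2565, 0.1643]
tool_rot: [1.956, 2.457, 0.001]
contact_force: [0.9, -0.3, 1.4]
gripper_width: 0.703
time: 41.12
tool_pos: [0.4477, 0.2543, 0.1639]
tool_rot: [1.96, 2.455, -0.001]
contact_force: [-0.4, -0.4, -0.5]
gripper_width: 0.704
d [ 0.0036  0.004  -0.1005] turn [ 0.0006 -0.      0.0034] q1,q6 [0.52 0.29] F [-0.4 -0.4 -0.5]
```

View pics/t23.png

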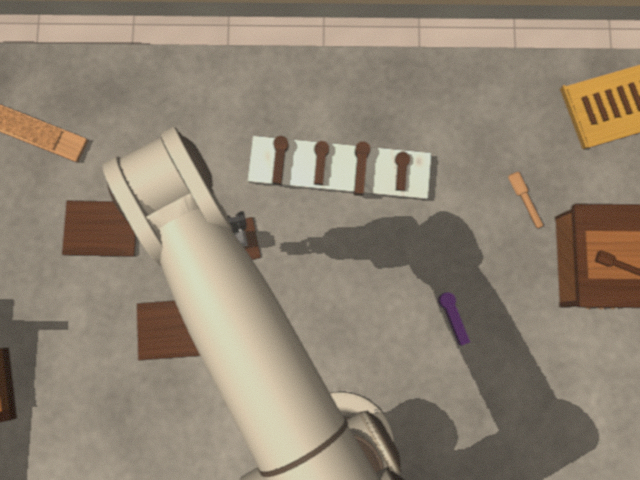

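View pics/t23c.png

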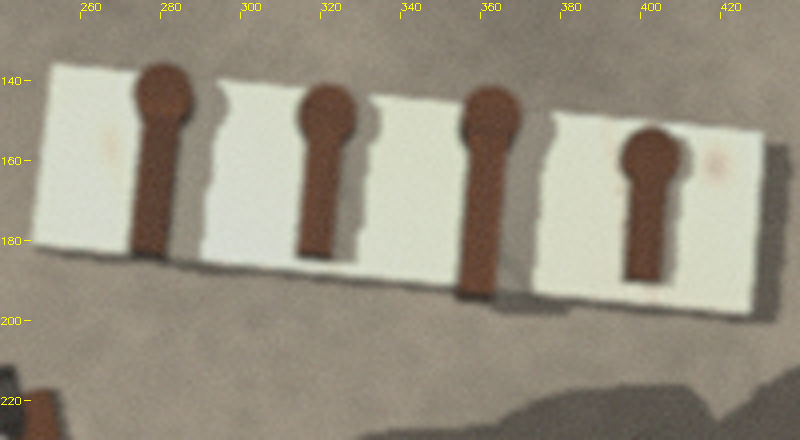

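View pics/s23c.png

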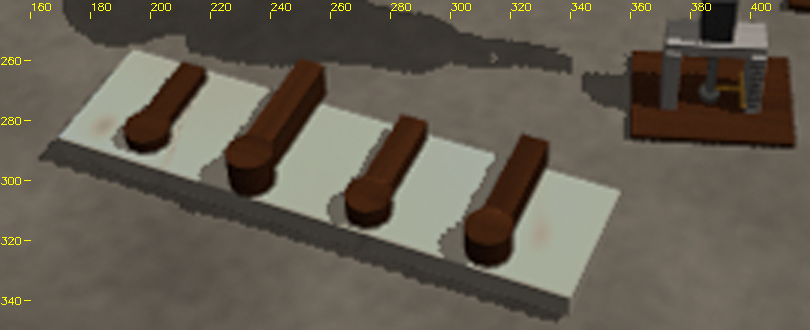

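```bash
python3 - <<'E'
from h import *
yaw=np.radians(-4.95);X=np.array([np.cos(yaw),np.sin(yaw)]);Y=np.array([-X[1],X[0]]);C=np.array([.6297,.0041])
for nm,h,t,th,hx in (("b1",(651,155),(643,280),.014,.028),("b2",(327,117),(315,256),.02,.033),("b3",(164,93),(150,253),.026,.038),("b4",(490,117),(477,295),.032,.043)):
    a=p2w("top",240+h[0]/4,120+h[1]/4,.03+th)[:2];b=p2w("top",240+t[0]/4,120+t[1]/4,.03+th)[:2]
    u=(a-b)/np.linalg.norm(a-b)
    g=a-.008*u
    print(nm,"head",a.round(4),"plate",[(a-C)@X,(a-C)@Y],"len",np.linalg.norm(a-b)+.018,"yaw",np.degrees(np.arctan2(u[1],u[0])),"foot",g.round(4),[(g-C)@X,(g-C)@Y])
E
```

```text
b1 head [ 0.6467 -0.1412] plate [np.float64(0.029438439665051084), np.float64(-0.14328668232258363)] len 0.09209271761044166 yaw -4.070014508059846 foot [ 0.6387 -0.1406] [np.float64(0.021439383198310666), np.float64(-0.14340954664571487)]
b2 head [0.6654 0.0461] plate [np.float64(0.03193893891458809), np.float64(0.044924028616449646)] len 0.10035315475753322 yaw -4.16848063766537 foot [0.6574 0.0467] [np.float64(0.023939683110838574), np.float64(0.04481491131177766)]
b3 head [0.6767 0.1399] plate [np.float64(0.03514712801094006), np.float64(0.13932726433051723)] len 0.11245413164802075 yaw -3.6606127960692683 foot [0.6688 0.1404] [np.float64(0.027149153654883493), np.float64(0.1391472471095059)]
b4 head [ 0.6627 -0.0469] plate [np.float64(0.03727792417971224), np.float64(-0.04795205011336992)] len 0.12218677898045126 yaw -4.001146909737822 foot [ 0.6547 -0.0463] [np.float64(0.029279021169926905), np.float64(-0.048084528942047705)]
```

```bash
python3 -m creep '[[[0.0035,0.004,-0.03,0,0,0.003,0.06],[0,0,-0.04,0,0,0,0.06],[0,0,-0.02,0,0,0,0.06],[0,0,-0.01,0,0,0,0.06],[0,0,0,0,0,0,0.06]]]'; python3 - <<'E'
from h import *
rel(.4513,.2583,.0634,103)
crop(read_camera("scene"),340,190,100,100,6,"pics/s24.png")
E
```

```text
time: 41.85
tool_pos: [0.4515, 0.2579, 0.0641]
tool_rot: [1.958, 2.457, -0.0]
contact_force: [-0.3, -0.1, 0.4]
gripper_width: 0.705
d [-0.0002  0.0004 -0.0007] turn [0.0003 0.0001 0.0017] q1,q6 [0.52 0.29] F [-0.3 -0.1  0.4]
```

View pics/s24.png

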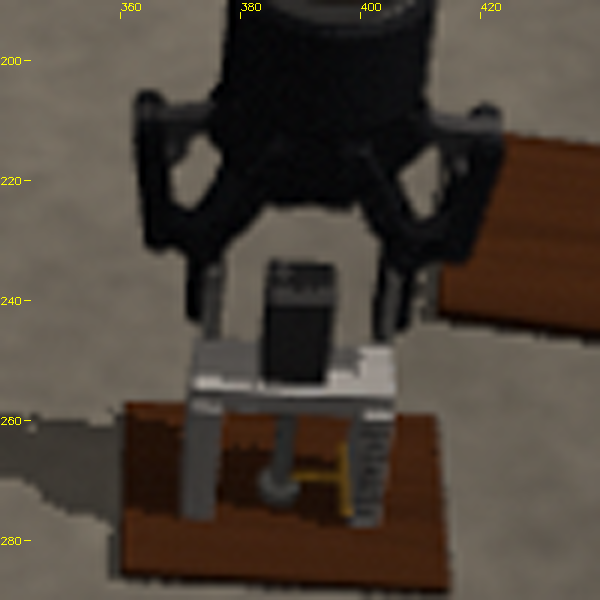

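```bash
python3 -m creep '[[[0,0,0,0,0,0,0],[0,0,0,0,0,0,0],[0,0,0,0,0,0,0],[0,0,0,0,0,0,0],[0,0,0.03,0,0,0,0]]]'; python3 -m creep '[[[0,0,0.04,0,0,0,0],[0.01,-0.02,0.03,0,0,0,0],[0.02,-0.045,0,0,0,-0.05,0],[0.02,-0.045,0,0,0,-0.05,0],[0.02,-0.045,0,0,0,-0.05,0]]]'; python3 -m creep '[[[0.022,-0.05,0,0,0,-0.05,0],[0.022,-0.05,0,0,0,-0.05,0],[0.022,-0.05,0,0,0,-0.055,0],[0.022,-0.05,0,0,0,0,0],[0.022,-0.044,0,0,0,0,0]]]'; python3 -m creep '[[[0,0,0,0,0,0,0],[0,0,0,0,0,0,0]]]';python3 - <<'E'
from h import *
rel(.6387,-.1406,.0857,85.5)
cv2.imwrite("pics/s25.png",read_camera("scene"))
E
```

```text
time: 42.52
tool_pos: [0.4499, 0.2578, 0.0919]
tool_rot: [-1.955, -2.457, 0.007]
contact_force: [0.1, 0.4, -3.3]
gripper_width: 0.298
time: 43.15
tool_pos: [0.5215, 0.1023, 0.1634]
tool_rot: [-2.136, -2.303, 0.001]
contact_force: [0.5, 0.8, -4.0]
gripper_width: 0.3
time: 43.78
tool_pos: [0.6316, -0.1423, 0.163]
tool_rot: [-2.307, -2.131, 0.001]
contact_force: [1.9, 1.0, -2.3]
gripper_width: 0.295
time: 44.02
tool_pos: [0.631, -0.1403, 0.163]
tool_rot: [-2.306, -2.131, 0.001]
contact_force: [0.3, 0.1, -4.1]
gripper_width: 0.299
d [ 0.0077 -0.0003 -0.0773] turn [-0.0005 -0.0018  0.0005] q1,q6 [-0.22 -0.14] F [ 0.3  0.1 -4.1]
```

View pics/s25.png

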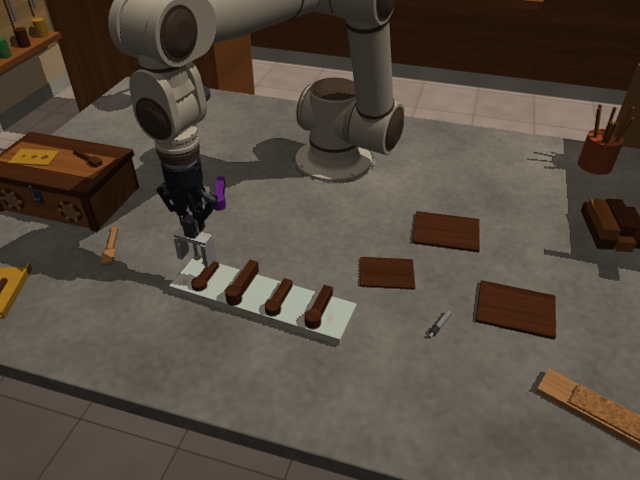

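```bash
python3 -m creep '[[[0.0075,0,-0.03,0,0,0,0],[0,0,-0.015,0,0,0,0],[0,0,0,0,0,0,0]]]'; python3 - <<'E'
from h import *
rel(.6387,-.1406,.0857,85.5)
crop(read_camera("scene"),150,210,120,110,6,"pics/s26.png")
E
```

```text
time: 44.45
tool_pos: [0.6378, -0.1395, 0.1178]
tool_rot: [-2.305, -2.132, 0.003]
contact_force: [-0.2, -0.7, -3.2]
gripper_width: 0.297
d [ 0.0009 -0.0011 -0.0321] turn [-0.0003 -0.0026 -0.0009] q1,q6 [-0.22 -0.14] F [-0.2 -0.7 -3.2]
```

View pics/s26.png

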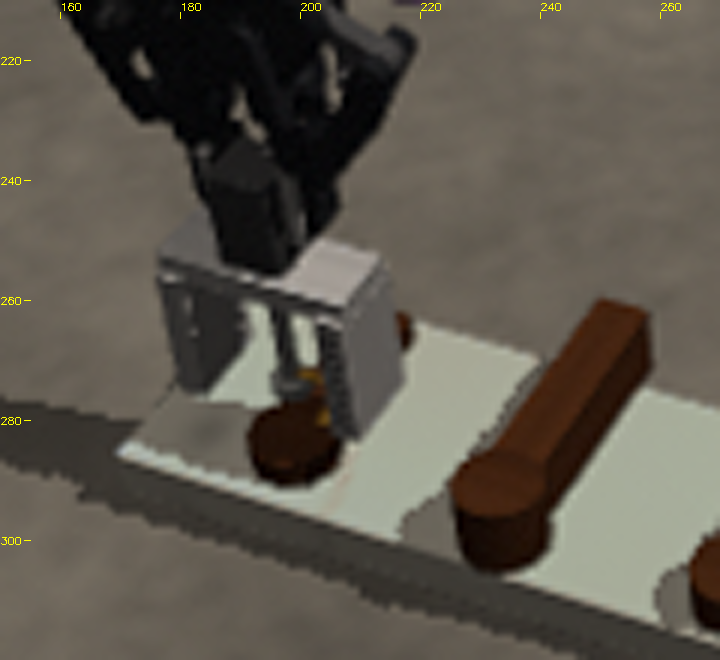

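```bash
python3 -m creep '[[[0.0005,-0.001,-0.015,0,0,0,0],[0,0,-0.008,0,0,0,0],[0,0,-0.004,0,0,0,0],[0,0,-0.002,0,0,0,0],[0,0,0,0,0,0,0]]]';python3 -m creep '[[[0,0,-0.002,0,0,0,0],[0,0,0,0,0,0,0]]]';python3 -m creep '[[[0,0,-0.0015,0,0,0,0],[0,0,0,0,0,0,0]]]'
```

```text
time: 45.12
tool_pos: [0.6393, -0.1415, 0.0901]
tool_rot: [2.307, 2.132, -0.0]
contact_force: [0.6, 0.5, -4.2]
gripper_width: 0.294
time: 45.38
tool_pos: [0.6395, -0.1415, 0.088]
tool_rot: [2.307, 2.132, 0.0]
contact_force: [0.8, -0.0, -2.7]
gripper_width: 0.293
time: 45.62
tool_pos: [0.6396, -0.1416, 0.087]
tool_rot: [2.306, 2.132, 0.001]
contact_force: [-0.2, -0.7, -0.0]
gripper_width: 0.292
```

```bash
python3 -m creep '[[[0,0,0,0,0,0,0],[0,0,0,0,0,0,0.04],[0,0,0,0,0,0,0.04],[0,0,0,0,0,0,0.04],[0,0,0,0,0,0,0.04]]]'; python3 - <<'E'
from h import *
crop(read_camera("scene"),150,210,120,110,6,"pics/s27.png")
E
python3 -m creep '[[[0,0,0,0,0,0,0.04],[0,0,0,0,0,0,0.04],[0,0,0,0,0,0,0.04],[0,0,0,0,0,0,0.04],[0,0,0,0,0,0,0.04]]]';python3 -m creep '[[[0,0,0,0,0,0,0.04],[0,0,0,0,0,0,0.04],[0,0,0,0,0,0,0.04],[0,0,0,0,0,0,0.04]]]'
```

```text
time: 46.25
tool_pos: [0.6394, -0.1415, 0.0865]
tool_rot: [2.307, 2.132, -0.0]
contact_force: [0.9, 0.6, 0.4]
gripper_width: 0.465
time: 46.92
tool_pos: [0.6394, -0.1415, 0.0865]
tool_rot: [2.307, 2.132, -0.0]
contact_force: [0.0, 0.0, -0.2]
gripper_width: 0.47
time: 47.42
tool_pos: [0.6394, -0.1415, 0.0865]
tool_rot: [2.307, 2.132, -0.0]
contact_force: [-0.1, 0.8, -0.0]
gripper_width: 0.473
```

View pics/s27.png

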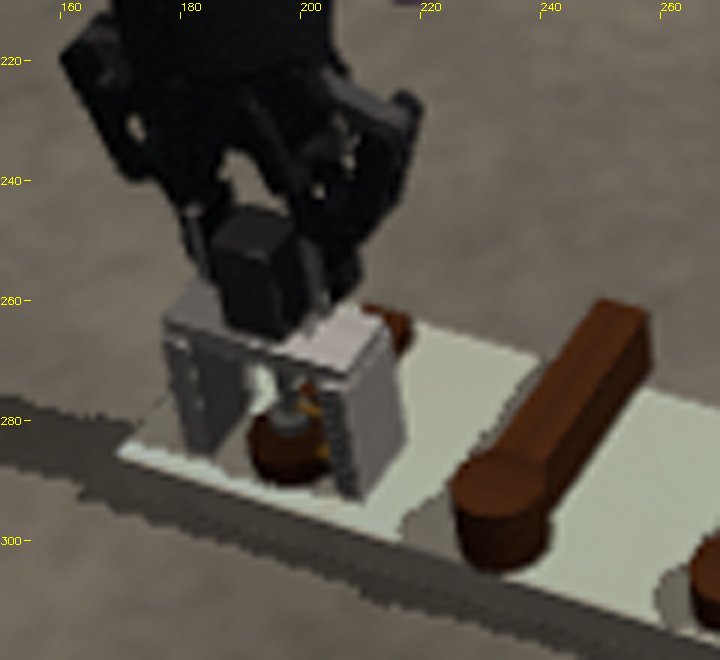

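```bash
python3 -m creep '[[[0,0,0,0,0,0,0],[0,0,0,0,0,0,0],[0,0,0,0,0,0,0],[0,0,0,0,0,0,0],[0,0,0.03,0,0,0,0]]]'; python3 -m creep '[[[0,0,0.04,0,0,0,0],[0,0,0.01,0,0,0,0],[0.005,0.047,0,0,0,0,0],[0.005,0.047,0,0,0,0,0],[0.004,0.047,0,0,0,0,0]]]'; python3 -m creep '[[[0.004,0.047,0,0,0,0,0],[0,0,0,0,0,0,0],[0,0,-0.03,0,0,0,0],[0,0,0,0,0,0,0]]]';python3 - <<'E'
from h import *
rel(.6574,.0467,.0865,85.5)
im=read_camera("scene");cv2.imwrite("pics/s28f.png",im);crop(im,220,210,130,125,6-1,"pics/s28.png")
E
```

```text
time: 48.05
tool_pos: [0.6378, -0.141, 0.1135]
tool_rot: [-2.303, -2.129, 0.005]
contact_force: [1.0, 0.1, -4.7]
gripper_width: 0.298
time: 48.68
tool_pos: [0.653, 0.0009, 0.1643]
tool_rot: [-2.306, -2.131, 0.003]
contact_force: [-0.0, -0.2, -4.2]
gripper_width: 0.297
time: 49.18
tool_pos: [0.6557, 0.0459, 0.1327]
tool_rot: [-2.305, -2.13, 0.008]
contact_force: [-0.7, 0.3, -5.3]
gripper_width: 0.294
d [ 0.0017  0.0008 -0.0462] turn [ 0.0008 -0.006   0.0004] q1,q6 [0.07 0.15] F [-0.7  0.3 -5.3]
```

View pics/s28.png

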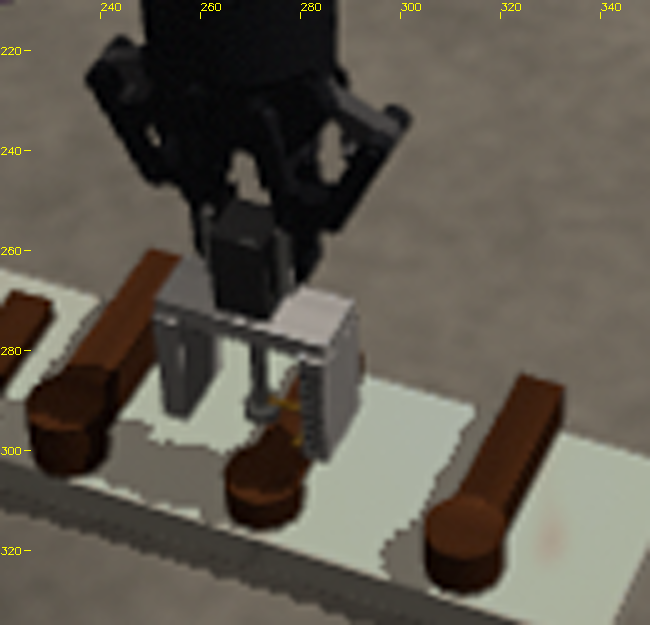

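```bash
python3 -m creep '[[[0.001,0.0005,-0.015,0,0,0,0],[0,0,-0.015,0,0,0,0],[0,0,-0.008,0,0,0,0],[0,0,-0.004,0,0,0,0],[0,0,0,0,0,0,0]]]';python3 -m creep '[[[0,0,-0.002,0,0,0,0],[0,0,0,0,0,0,0]]]';python3 -m creep '[[[0,0,-0.0015,0,0,0,0],[0,0,0,0,0,0,0]]]'
```

```text
time: 49.85
tool_pos: [0.6583, 0.047, 0.0945]
tool_rot: [2.307, 2.132, -0.0]
contact_force: [-1.0, 0.2, -3.2]
gripper_width: 0.298
time: 50.1
tool_pos: [0.6586, 0.0471, 0.0927]
tool_rot: [2.307, 2.132, 0.001]
contact_force: [0.2, 0.2, -3.5]
gripper_width: 0.295
time: 50.35
tool_pos: [0.6584, 0.0471, 0.091]
tool_rot: [2.307, 2.132, 0.0]
contact_force: [-0.3, 0.3, -3.1]
gripper_width: 0.293
```

```bash
python3 -m creep '[[[0,0,-0.002,0,0,0,0],[0,0,-0.001,0,0,0,0],[0,0,0,0,0,0,0]]]';python3 -m creep '[[[0,0,-0.001,0,0,0,0],[0,0,0,0,0,0,0]]]';python3 -m creep '[[[0,0,-0.0005,0,0,0,0],[0,0,0,0,0,0,0]]]'
```

```text
time: 50.72
tool_pos: [0.6584, 0.047, 0.0879]
tool_rot: [2.307, 2.132, -0.0]
contact_force: [0.5, 0.1, -3.6]
gripper_width: 0.296
time: 50.98
tool_pos: [0.6584, 0.047, 0.0869]
tool_rot: [2.307, 2.132, -0.0]
contact_force: [-0.3, 0.1, -3.0]
gripper_width: 0.299
time: 51.22
tool_pos: [0.6584, 0.047, 0.0867]
tool_rot: [2.307, 2.132, 0.0]
contact_force: [-0.2, -0.5, -1.7]
gripper_width: 0.293
```

```bash
python3 -m creep '[[[0,0,-0.0005,0,0,0,0],[0,0,0,0,0,0,0.04],[0,0,0,0,0,0,0.04],[0,0,0,0,0,0,0.04],[0,0,0,0,0,0,0.04]]]'; python3 - <<'E'
from h import *
crop(read_camera("scene"),220,210,130,125,5,"pics/s29.png")
E
python3 -m creep '[[[0,0,0,0,0,0,0.04],[0,0,0,0,0,0,0.04],[0,0,0,0,0,0,0.04],[0,0,0,0,0,0,0.04],[0,0,0,0,0,0,0.04]]]';python3 -m creep '[[[0,0,0,0,0,0,0.04],[0,0,0,0,0,0,0.04],[0,0,0,0,0,0,0.04],[0,0,0,0,0,0,0.04]]]'
```

```text
time: 51.85
tool_pos: [0.6584, 0.047, 0.086]
tool_rot: [2.307, 2.132, -0.0]
contact_force: [-0.1, 0.8, -0.3]
gripper_width: 0.47
time: 52.52
tool_pos: [0.6584, 0.047, 0.086]
tool_rot: [2.307, 2.132, -0.0]
contact_force: [-0.7, -0.1, 0.7]
gripper_width: 0.467
time: 53.02
tool_pos: [0.6584, 0.047, 0.086]
tool_rot: [2.307, 2.132, -0.0]
contact_force: [0.3, 0.2, 0.7]
gripper_width: 0.469
```

View pics/s29.png

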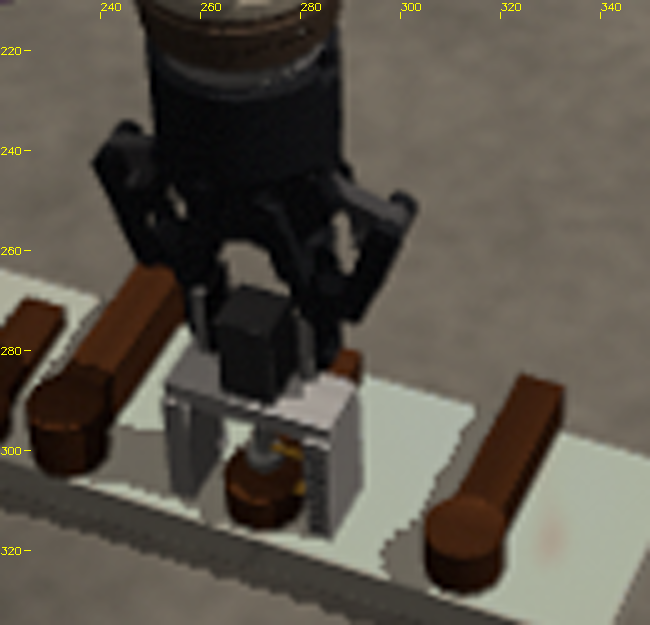

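```bash
python3 - <<'E'
from h import *
im=read_camera("scene");a=cv2.imread("pics/s28f.png")
x=np.vstack([cv2.resize(i[240:340,150:360],None,fx=3.6,fy=2.9*1.0,interpolation=cv2.INTER_CUBIC) for i in(a,im)])
cv2.imwrite("pics/s30.png",x)
E
```

```text
(no output)
```

View pics/s30.png

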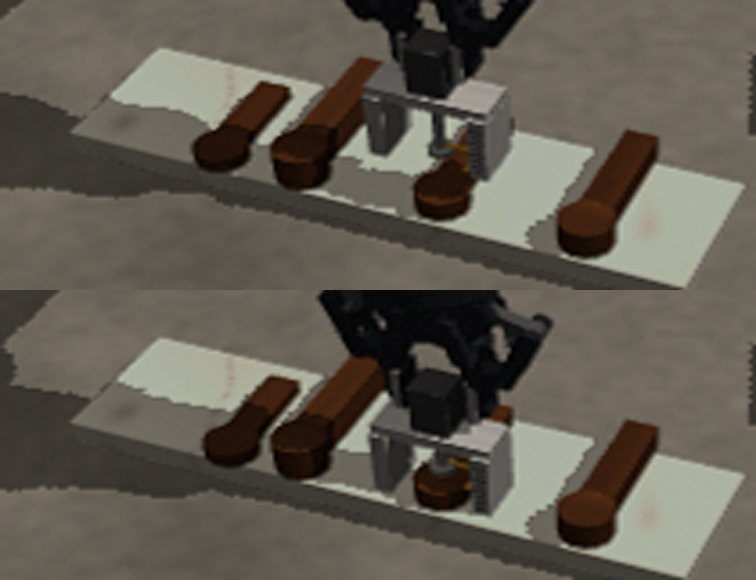

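```bash
python3 -m creep '[[[0,0,0,0,0,0,0],[0,0,0,0,0,0,0],[0,0,0,0,0,0,0],[0,0,0,0,0,0,0],[0,0,0.03,0,0,0,0]]]'; python3 -m creep '[[[0,0,0.04,0,0,0,0],[0,0,0.01,0,0,0,0],[0.005,0.047,0,0,0,0,0],[0.006,0.047,0,0,0,0,0],[0,0,0,0,0,0,0]]]'; python3 -m creep '[[[0,0,-0.03,0,0,0,0],[0,0,0,0,0,0,0]]]';python3 - <<'E'
from h import *
rel(.6688,.1404,.086,85.5)
im=read_camera("scene");cv2.imwrite("pics/s31f.png",im);crop(im,160,235,200,110,4,"pics/s31.png")
im=read_camera("top");cv2.imwrite("pics/t31f.png",im);crop(im,240,120,200,110,4,"pics/t31.png")
E
```

```text
time: 53.7
tool_pos: [0.6567, 0.0471, 0.113]
tool_rot: [-2.304, -2.13, 0.007]
contact_force: [-0.1, -0.0, -4.4]
gripper_width: 0.293
time: 54.32
tool_pos: [0.6688, 0.1444, 0.1632]
tool_rot: [-2.302, -2.135, 0.003]
contact_force: [0.2, -1.2, -4.6]
gripper_width: 0.293
time: 54.58
tool_pos: [0.6677, 0.1403, 0.132]
tool_rot: [-2.305, -2.13, 0.009]
contact_force: [1.0, 0.9, -4.5]
gripper_width: 0.301
d [ 0.0011  0.0001 -0.046 ] turn [ 0.0017 -0.0062  0.0003] q1,q6 [0.21 0.29] F [ 1.   0.9 -4.5]
```

View pics/s31.png

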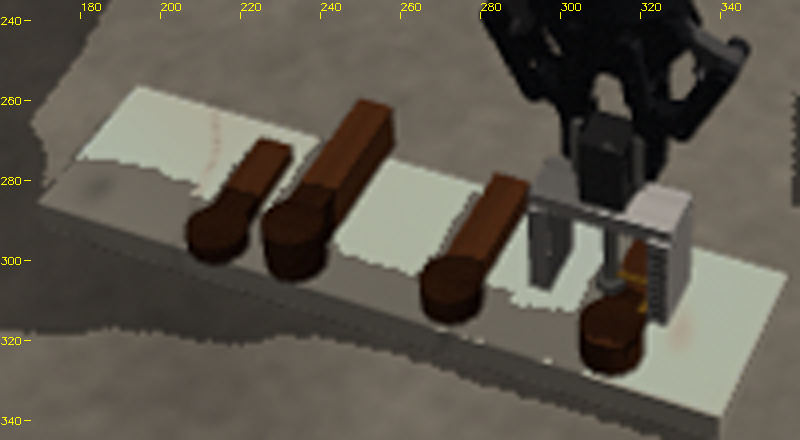

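View pics/t31.png

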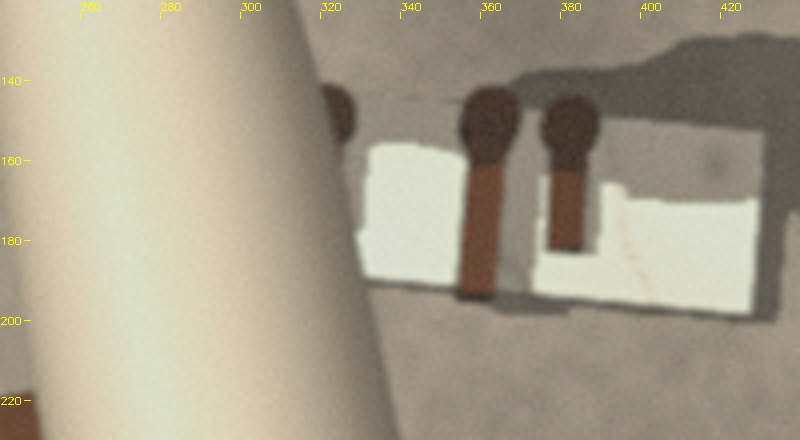

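```bash
python3 -m creep '[[[0,0,-0.015,0,0,0,0],[0,0,-0.015,0,0,0,0],[0,0,-0.008,0,0,0,0],[0,0,-0.005,0,0,0,0],[0,0,0,0,0,0,0]]]';python3 -m creep '[[[0,0,-0.002,0,0,0,0],[0,0,-0.0015,0,0,0,0],[0,0,0,0,0,0,0]]]';python3 -m creep '[[[0,0,-0.0015,0,0,0,0],[0,0,0,0,0,0,0]]]'
```

```text
time: 55.3
tool_pos: [0.6692, 0.141, 0.0927]
tool_rot: [-2.307, -2.132, 0.001]
contact_force: [-0.7, 0.5, -2.7]
gripper_width: 0.297
time: 55.68
tool_pos: [0.6696, 0.1411, 0.0896]
tool_rot: [2.307, 2.132, 0.001]
contact_force: [0.8, 0.3, -3.1]
gripper_width: 0.301
time: 55.92
tool_pos: [0.6694, 0.1411, 0.0879]
tool_rot: [2.307, 2.132, 0.0]
contact_force: [0.9, -0.3, -2.7]
gripper_width: 0.297
```

```bash
python3 -m creep '[[[0,0,-0.001,0,0,0,0],[0,0,0,0,0,0,0]]]';python3 -m creep '[[[0,0,-0.0008,0,0,0,0],[0,0,0,0,0,0,0]]]'
```

```text
time: 56.18
tool_pos: [0.6694, 0.141, 0.0869]
tool_rot: [2.307, 2.132, -0.0]
contact_force: [0.2, -0.4, -3.2]
gripper_width: 0.3
time: 56.42
tool_pos: [0.6694, 0.141, 0.0862]
tool_rot: [2.307, 2.132, -0.0]
contact_force: [0.9, 0.7, -3.7]
gripper_width: 0.298
```

```bash
python3 -m creep '[[[0,0,-0.0008,0,0,0,0],[0,0,0,0,0,0,0]]]'
```

```text
time: 56.68
tool_pos: [0.6695, 0.141, 0.0862]
tool_rot: [2.307, 2.132, 0.001]
contact_force: [-1.8, -0.8, 3.4]
gripper_width: 0.296
```

```bash
python3 -m creep '[[[0,0,0,0,0,0,0.04],[0,0,0,0,0,0,0.04],[0,0,0,0,0,0,0.04],[0,0,0,0,0,0,0.04],[0,0,0,0,0,0,0.04]]]'; python3 - <<'E'
from h import *
crop(read_camera("scene"),270,220,120,115,5,"pics/s32.png")
E
python3 -m creep '[[[0,0,0,0,0,0,0.04],[0,0,0,0,0,0,0.04],[0,0,0,0,0,0,0.04],[0,0,0,0,0,0,0.04],[0,0,0,0,0,0,0.04]]]';python3 -m creep '[[[0,0,0,0,0,0,0.04],[0,0,0,0,0,0,0.04],[0,0,0,0,0,0,0.04],[0,0,0,0,0,0,0.04]]]'
```

```text
time: 57.3
tool_pos: [0.6694, 0.1411, 0.0853]
tool_rot: [2.307, 2.132, -0.0]
contact_force: [-0.2, -0.2, 0.4]
gripper_width: 0.466
time: 57.98
tool_pos: [0.6694, 0.141, 0.0854]
tool_rot: [2.307, 2.132, -0.0]
contact_force: [0.3, 1.0, -0.8]
gripper_width: 0.471
time: 58.48
tool_pos: [0.6694, 0.141, 0.0854]
tool_rot: [2.307, 2.132, -0.0]
contact_force: [-0.4, -0.6, 0.2]
gripper_width: 0.466
```

View pics/s32.png

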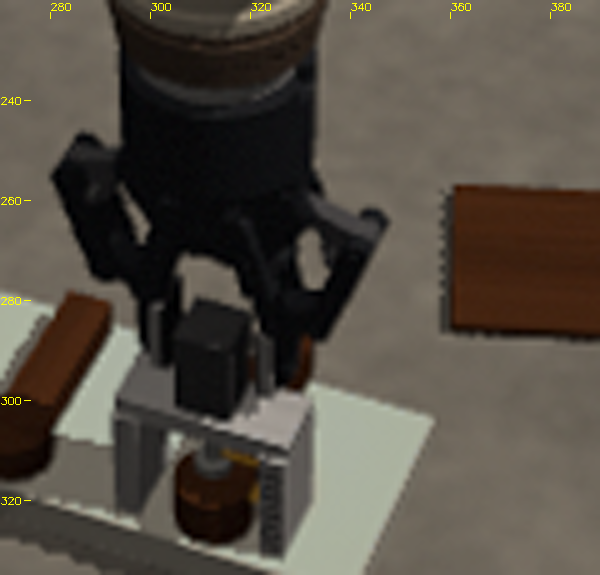

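```bash
python3 - <<'E'
from h import *
a=p2w("top",240+570/4,120+125/4,.044)[:2];b=p2w("top",240+566/4,120+249/4,.044)[:2];u=(a-b)/np.linalg.norm(a-b)
o=a-.028*u
print(a,b,np.linalg.norm(a-b)+.018,np.degrees(np.arctan2(u[1],u[0])),"orig",o,"grasp",o-.003*u)
E
python3 -m creep '[[[0,0,0,0,0,0,0.06],[0,0,0.04,0,0,0,0.06],[0,0,0.05,0,0,0,0.06],[-0.01,-0.05,0,0,0,0,0.05],[-0.01,-0.05,0,0,0,0,0.05]]]'; python3 -m creep '[[[-0.01,-0.05,0,0,0,0,0.05],[-0.01,-0.045,0,0,0,0,0.05],[-0.01,-0.04,0,0,0,0,0.05],[0,0,0,0,0,0,0.05]]]';python3 - <<'E'
from h import *
rel(.63,-.092,.02,86)
im=read_camera("scene");cv2.imwrite("pics/s33f.png",im);crop(im,150,200,200,140,4,"pics/s33.png")
im=read_camera("top");crop(im,240,120,200,110,4,"pics/t33.png")
E
```

```text
[ 0.66404153 -0.09451397] [ 0.59047272 -0.0919069 ] 0.09161499099766662 -2.0295483238196868 orig [ 0.6360591  -0.09352235] grasp [ 0.63306098 -0.0934161 ]
time: 59.1
tool_pos: [0.6495, 0.0404, 0.1761]
tool_rot: [2.305, 2.133, 0.002]
contact_force: [0.4, 0.6, -0.5]
gripper_width: 0.583
time: 59.6
tool_pos: [0.6188, -0.0965, 0.1757]
tool_rot: [2.31, 2.128, -0.0]
contact_force: [-0.4, 0.1, -0.1]
gripper_width: 0.587
d [ 0.0112  0.0045 -0.1557] turn [0.0007 0.0005 0.0124] q1,q6 [-0.15 -0.07] F [-0.4  0.1 -0.1]
```

View pics/s33.png

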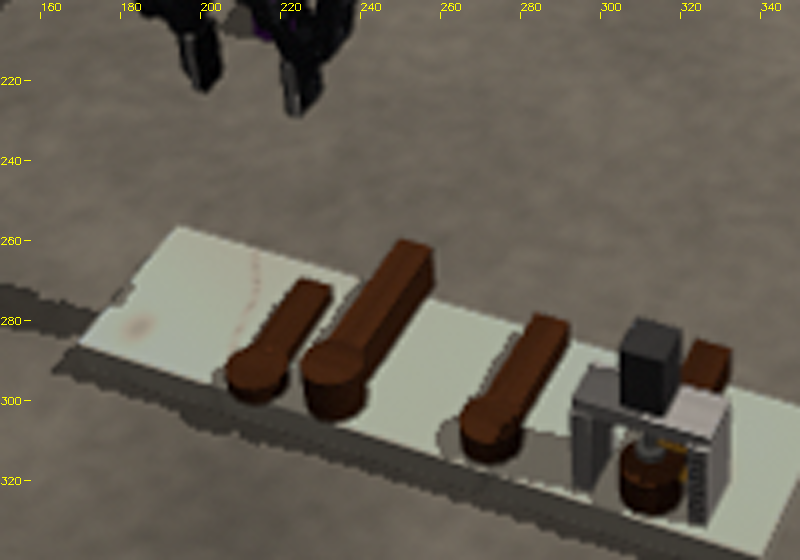

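```bash
python3 -m creep '[[[0.005,0.003,-0.04,0,0,0.047,0.032],[0,0,-0.04,0,0,0,0.032],[0,0,-0.02,0,0,0,0.032],[0,0,0,0,0,0,0.032],[0,0,0,0,0,0,0.032]]]';python3 - <<'E'
from h import *
rel(.624,-.0935,.02,88)
im=read_camera("scene");crop(im,170,220,110,100,6,"pics/s34.png")
E
```

```text
time: 60.32
tool_pos: [0.6251, -0.0903, 0.0766]
tool_rot: [2.254, 2.186, 0.001]
contact_force: [0.2, 0.2, 0.2]
gripper_width: 0.377
d [-0.0011 -0.0032 -0.0566] turn [ 0.0004  0.0015 -0.0042] q1,q6 [-0.14 -0.11] F [0.2 0.2 0.2]
```

View pics/s34.png

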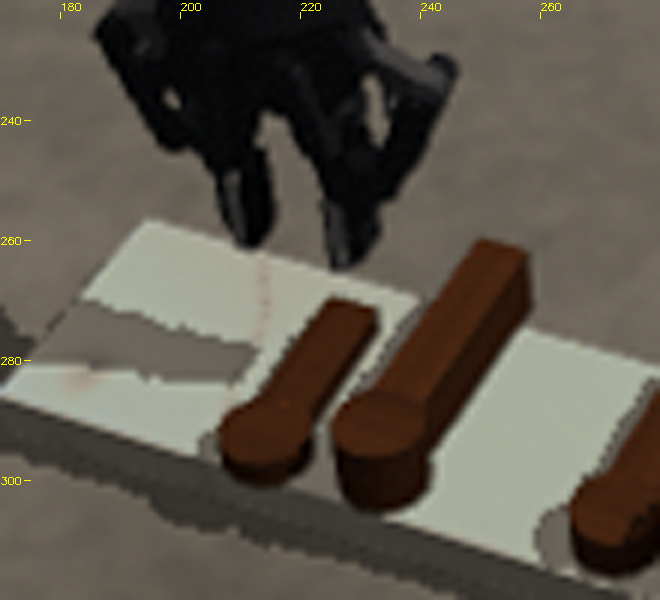

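```bash
python3 -m creep '[[[-0.001,-0.003,-0.015,0,0,0,0.032],[0,0,0,0,0,0,0.032],[0,0,0,0,0,0,0.032]]]';python3 - <<'E'
from h import *
rel(.624,-.0935,.02,88)
s=status.read_state()["tool_pos"]
im=read_camera("scene");crop(im,180,235,90,75,8,"pics/s35.png")
for dy in(-.016,.016): print(w2p("scene",(s[0],s[1]+dy,s[2]+.012)),"over at z.044",w2p("scene",(s[0],s[1]+dy,.044)))
E
```

```text
time: 60.75
tool_pos: [0.6233, -0.0941, 0.0603]
tool_rot: [2.257, 2.186, -0.0]
contact_force: [0.3, 0.5, 0.2]
gripper_width: 0.373
d [ 0.0007  0.0006 -0.0403] turn [ 0.0002 -0.0001 -0.003 ] q1,q6 [-0.15 -0.12] F [0.3 0.5 0.2]
[213.80340234 267.99507097] over at z.044 [215.28473567 276.89232223]
[226.75564804 270.81758678] over at z.044 [228.05797261 279.72334713]
```

View pics/s35.png

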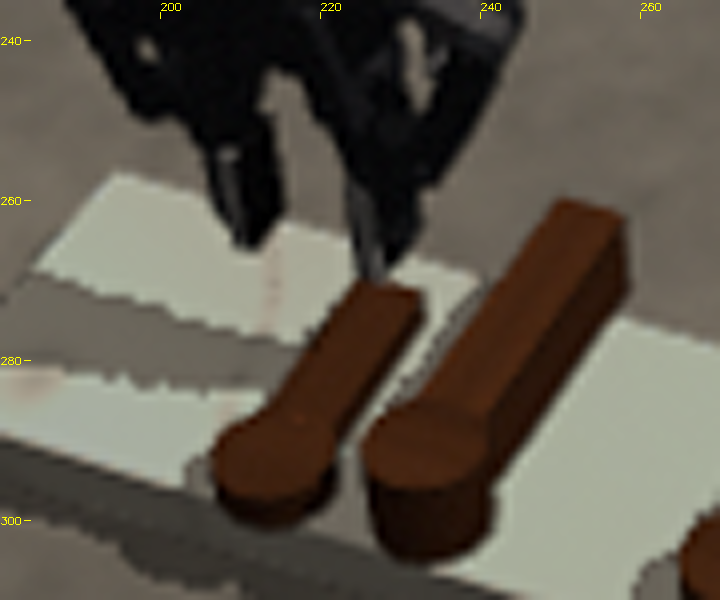

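```bash
python3 - <<'E'
from h import *
for p in((.664,-.0945,.044),(.5905,-.0919,.044),(.624,-.0931,.044)): print(w2p("scene",p))
im=read_camera("top");crop(im,340,130,90,80,8,"pics/t35.png")
E
```

```text
[213.98670548 290.47481253]
[228.28341373 269.06216507]
[221.9080502  278.60047657]
```

View pics/t35.png

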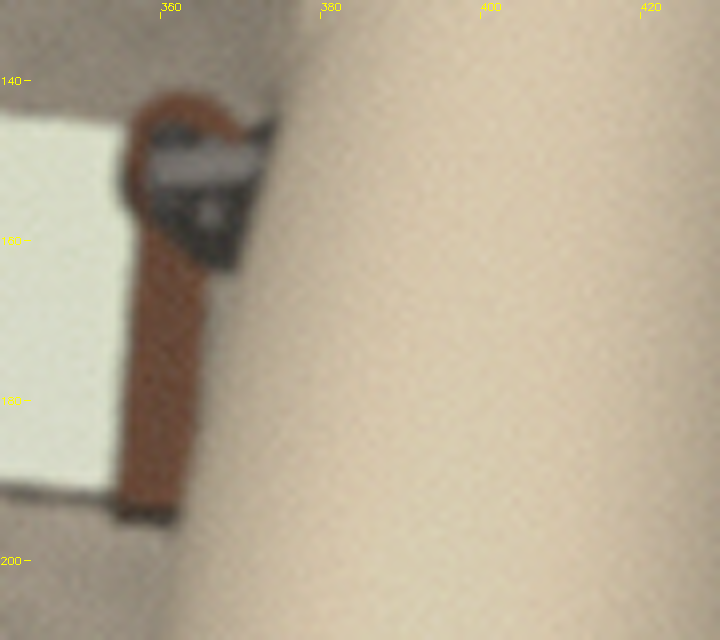

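```bash
python3 -m creep '[[[0.0007,0.0022,-0.01,0,0,-0.003,0.032],[0,0,-0.01,0,0,0,0.032],[0,0,0,0,0,0,0.032]]]';python3 -m creep '[[[0,0,-0.008,0,0,0,0.032],[0,0,-0.006,0,0,0,0.032],[0,0,0,0,0,0,0.032]]]';python3 - <<'E'
from h import *
rel(.624,-.0915,.02,88)
im=read_camera("scene");crop(im,180,235,90,75,8,"pics/s36.png")
E
```

```text
time: 61.22
tool_pos: [0.6233, -0.0916, 0.0389]
tool_rot: [-2.258, -2.182, 0.002]
contact_force: [0.4, 0.7, 0.4]
gripper_width: 0.375
time: 61.6
tool_pos: [0.6237, -0.0917, 0.0257]
tool_rot: [-2.259, -2.182, 0.001]
contact_force: [-1.0, -0.3, 0.5]
gripper_width: 0.378
d [ 0.0003  0.0002 -0.0057] turn [ 0.0001 -0.0009 -0.0002] q1,q6 [-0.15 -0.11] F [-1.  -0.3  0.5]
```

View pics/s36.png

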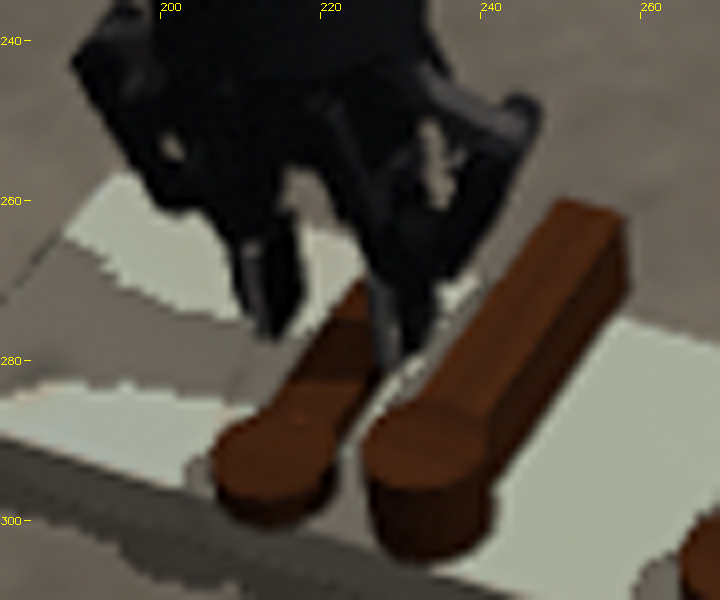

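```bash
python3 -m creep '[[[0,0,-0.0055,0,0,0,0.032],[0,0,0,0,0,0,0],[0,0,0,0,0,0,0],[0,0,0,0,0,0,0],[0,0,0,0,0,0,0]]]';python3 -m creep '[[[0,0,0.02,0,0,0,0],[0,0,0.03,0,0,0,0],[-0.004,-0.024,0,0,0,-0.05,0],[-0.004,-0.024,0,0,0,0,0],[0,0,0,0,0,0,0]]]';python3 - <<'E'
from h import *
rel(.6157,-.1395,.0202,85.05)
im=read_camera("scene");crop(im,160,215,110,95,7,"pics/s37.png")
E
```

```text
time: 62.28
tool_pos: [0.6241, -0.0918, 0.0209]
tool_rot: [2.259, 2.182, -0.0]
contact_force: [0.1, -0.3, -0.2]
gripper_width: 0.221
time: 62.9
tool_pos: [0.6162, -0.1411, 0.0725]
tool_rot: [2.314, 2.122, 0.001]
contact_force: [-1.2, 0.3, -0.5]
gripper_width: 0.223
d [-0.0005  0.0016 -0.0523] turn [0.0007 0.0015 0.0001] q1,q6 [-0.22 -0.14] F [-1.2  0.3 -0.5]
```

View pics/s37.png

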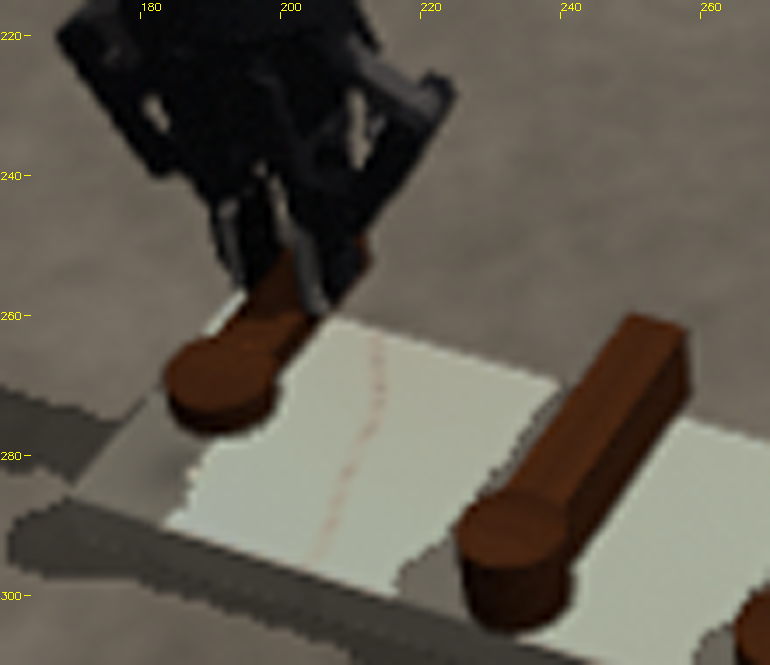

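```bash
python3 -m creep '[[[0,0,-0.025,0,0,0,0],[0,0,-0.018,0,0,0,0],[0,0,-0.005,0,0,0,0],[0,0,-0.002,0,0,0,0],[0,0,0,0,0,0,0]]]';python3 -m creep '[[[0,0,-0.0012,0,0,0,0],[0,0,0,0,0,0,0]]]'
```

```text
time: 63.58
tool_pos: [0.6164, -0.1397, 0.0215]
tool_rot: [2.313, 2.125, 0.001]
contact_force: [-0.2, 0.3, 0.7]
gripper_width: 0.222
time: 63.82
tool_pos: [0.6166, -0.1398, 0.0205]
tool_rot: [2.312, 2.125, 0.001]
contact_force: [1.1, 0.1, 4.0]
gripper_width: 0.221
```

```bash
python3 -m creep '[[[0,0,0,0,0,0,0.05],[0,0,0,0,0,0,0.05],[0,0,0,0,0,0,0.05],[0,0,0.05,0,0,0,0.06],[0,0,0.06,0,0,0,0.06]]]';python3 -m creep '[[[0,0,0.045,0,0,0,0.06],[0.009,0.045,0,0,0,0,0.06],[0.009,0.05,0,0,0,0,0.06],[0.009,0.05,0,0,0,0,0.06],[0.009,0.05,0,0,0,0,0.06]]]'; python3 -m creep '[[[0.009,0.05,0,0,0,0,0.06],[0.008,0.036,0,0,0,0.01,0.06],[0,0,0,0,0,0,0.06],[0,0,0,0,0,0,0.06]]]';python3 - <<'E'
from h import *
rel(.6694,.141,.0854,85.5)
im=read_camera("scene");crop(im,160,220,190,120,4,"pics/s38.png")
im=read_camera("top");crop(im,240,120,200,110,4,"pics/t38.png")
E
```

```text
time: 64.45
tool_pos: [0.6152, -0.1396, 0.1296]
tool_rot: [-2.312, -2.124, 0.003]
contact_force: [0.7, -0.4, 0.4]
gripper_width: 0.7
time: 65.08
tool_pos: [0.6522, 0.0567, 0.1747]
tool_rot: [2.313, 2.125, -0.0]
contact_force: [1.8, -0.1, -0.0]
gripper_width: 0.705
time: 65.58
tool_pos: [0.669, 0.1409, 0.1745]
tool_rot: [2.303, 2.137, -0.001]
contact_force: [-0.2, -0.5, -0.4]
gripper_width: 0.703
d [ 0.0004  0.0001 -0.0891] turn [ 0.0006 -0.0003 -0.0039] q1,q6 [0.21 0.28] F [-0.2 -0.5 -0.4]
```

View pics/s38.png

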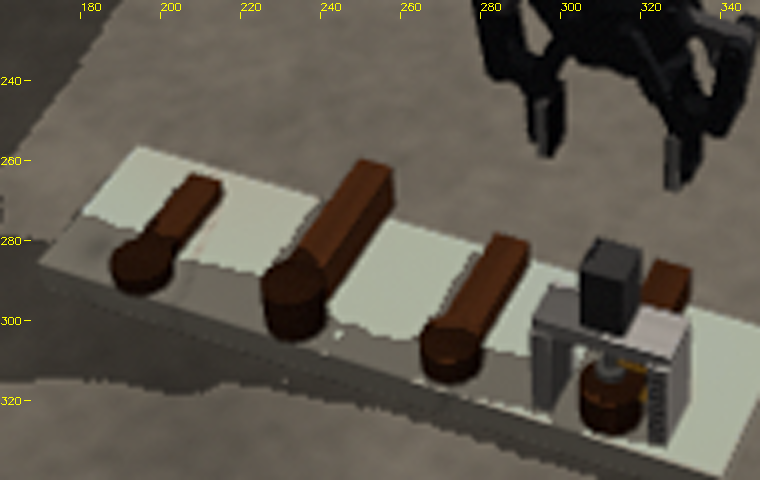

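View pics/t38.png

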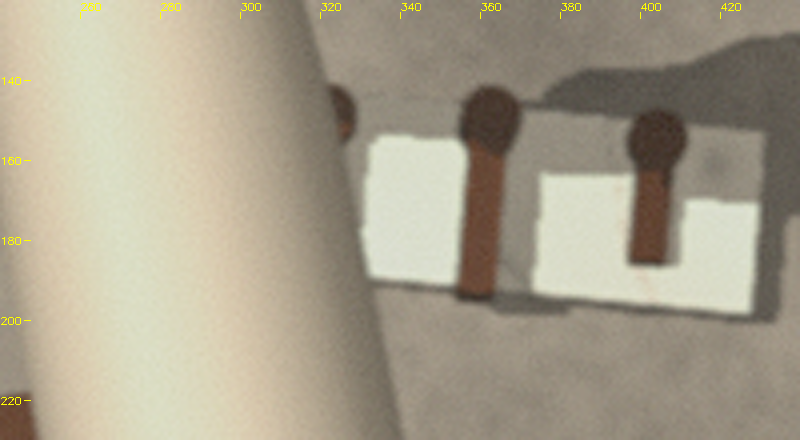

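```bash
python3 -m creep '[[[0,0,-0.03,0,0,-0.004,0.06],[0,0,-0.035,0,0,0,0.06],[0,0,-0.02,0,0,0,0.06],[0,0,-0.0035,0,0,0,0.06],[0,0,0,0,0,0,0.06]]]';python3 -m creep '[[[0,0,0,0,0,0,0],[0,0,0,0,0,0,0],[0,0,0,0,0,0,0],[0,0,0,0,0,0,0]]]';python3 -m creep '[[[0,0,0.03,0,0,0,0],[0,0,0.04,0,0,0,0],[0,0,0.015,0,0,0,0],[-0.003,-0.045,0,0,0,0,0],[-0.003,-0.045,0,0,0,0,0]]]';python3 -m creep '[[[-0.003,-0.05,0,0,0,0,0],[-0.004,-0.047,0,0,0,0,0],[0,0,0,0,0,0,0],[0,0,-0.02,0,0,0,0],[0,0,0,0,0,0,0]]]';python3 - <<'E'
from h import *
rel(.6555,-.046,.0857,85.5)
im=read_camera("scene");crop(im,180,210,130,110,5,"pics/s39.png")
E
```

```text
time: 66.3
tool_pos: [0.6694, 0.1406, 0.0871]
tool_rot: [2.308, 2.131, 0.001]
contact_force: [-0.2, -0.2, -0.2]
gripper_width: 0.704
time: 66.8
tool_pos: [0.6696, 0.1411, 0.0874]
tool_rot: [2.306, 2.131, 0.002]
contact_force: [-0.7, -2.2, 6.5]
gripper_width: 0.297
time: 67.42
tool_pos: [0.6627, 0.0507, 0.1696]
tool_rot: [-2.305, -2.133, 0.002]
contact_force: [0.3, -0.1, -3.3]
gripper_width: 0.298
time: 68.05
tool_pos: [0.6551, -0.0451, 0.1485]
tool_rot: [-2.304, -2.131, 0.004]
contact_force: [-0.5, -0.2, -2.9]
gripper_width: 0.294
d [ 0.0004 -0.0009 -0.0628] turn [-0.0003 -0.0042 -0.0003] q1,q6 [-0.07  0.01] F [-0.5 -0.2 -2.9]
```

View pics/s39.png

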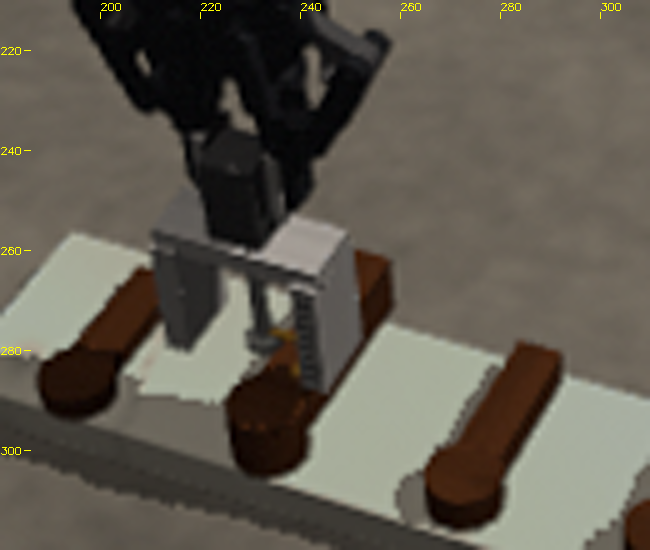

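```bash
python3 -m creep '[[[0,-0.0007,-0.02,0,0,0,0],[0,0,-0.02,0,0,0,0],[0,0,-0.012,0,0,0,0],[0,0,-0.004,0,0,0,0],[0,0,0,0,0,0,0]]]';python3 -m creep '[[[0,0,-0.003,0,0,0,0],[0,0,0,0,0,0,0]]]';python3 -m creep '[[[0,0,-0.0015,0,0,0,0],[0,0,0,0,0,0,0]]]'
```

```text
time: 68.72
tool_pos: [0.6562, -0.0463, 0.0957]
tool_rot: [2.306, 2.132, 0.0]
contact_force: [-0.4, 0.3, -2.2]
gripper_width: 0.293
time: 68.97
tool_pos: [0.6564, -0.0465, 0.0925]
tool_rot: [2.307, 2.132, 0.001]
contact_force: [0.5, 0.9, -3.5]
gripper_width: 0.299
time: 69.22
tool_pos: [0.6562, -0.0465, 0.0907]
tool_rot: [2.307, 2.132, -0.0]
contact_force: [0.9, -0.0, -2.8]
gripper_width: 0.293
```

```bash
python3 -m creep '[[[0,0,-0.002,0,0,0,0],[0,0,0,0,0,0,0]]]';python3 -m creep '[[[0,0,-0.001,0,0,0,0],[0,0,0,0,0,0,0]]]';python3 -m creep '[[[0,0,-0.0007,0,0,0,0],[0,0,0,0,0,0,0]]]'
```

```text
time: 69.47
tool_pos: [0.6561, -0.0465, 0.0885]
tool_rot: [2.307, 2.132, -0.0]
contact_force: [0.4, -0.4, -3.6]
gripper_width: 0.294
time: 69.72
tool_pos: [0.656, -0.0465, 0.0876]
tool_rot: [2.307, 2.132, -0.0]
contact_force: [0.6, -0.0, -2.4]
gripper_width: 0.297
time: 69.97
tool_pos: [0.6561, -0.0466, 0.0874]
tool_rot: [2.307, 2.132, 0.0]
contact_force: [-0.2, -1.2, 1.1]
gripper_width: 0.293
```

```bash
python3 -m creep '[[[0,0,0,0,0,0,0.04],[0,0,0,0,0,0,0.04],[0,0,0,0,0,0,0.04],[0,0,0,0,0,0,0.04],[0,0,0,0,0,0,0.04]]]'; python3 - <<'E'
from h import *
crop(read_camera("scene"),180,210,130,110,5,"pics/s40.png")
E
python3 -m creep '[[[0,0,0,0,0,0,0.04],[0,0,0,0,0,0,0.04],[0,0,0,0,0,0,0.04],[0,0,0,0,0,0,0.04],[0,0,0,0,0,0,0.04]]]';python3 -m creep '[[[0,0,0,0,0,0,0.04],[0,0,0,0,0,0,0.04],[0,0,0,0,0,0,0.04],[0,0,0,0,0,0,0.04]]]'
```

```text
time: 70.6
tool_pos: [0.6561, -0.0465, 0.087]
tool_rot: [2.307, 2.132, -0.0]
contact_force: [-0.0, 0.5, 0.4]
gripper_width: 0.467
time: 71.28
tool_pos: [0.6561, -0.0465, 0.087]
tool_rot: [2.307, 2.132, -0.0]
contact_force: [-0.0, 0.1, -1.0]
gripper_width: 0.473
time: 71.78
tool_pos: [0.6561, -0.0465, 0.087]
tool_rot: [2.307, 2.132, -0.0]
contact_force: [-0.5, 0.2, 0.3]
gripper_width: 0.467
```

View pics/s40.png

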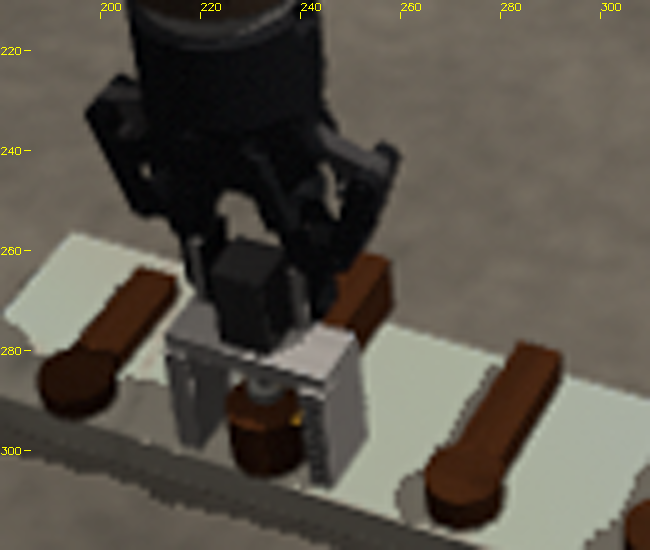

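```bash
python3 -m creep '[[[0,0,0,0,0,0,0],[0,0,0,0,0,0,0],[0,0,0,0,0,0,0],[0,0,0,0,0,0,0],[0,0,0.03,0,0,0,0]]]';python3 -m creep '[[[0,0,0.04,0,0,0,0],[0,0,0.02,0,0,0,0],[-0.028,0.042,0,0,0,0.05,0],[-0.028,0.042,0,0,0,0.05,0],[-0.03,0.044,0,0,0,0.05,0]]]';python3 -m creep '[[[-0.03,0.044,0,0,0,0.05,0],[-0.03,0.044,0,0,0,0.05,0],[-0.03,0.044,0,0,0,0.055,0],[-0.029,0.044,0,0,0,0,0],[0,0,0,0,0,0,0]]]';python3 -m creep '[[[0,0,0,0,0,0,0],[0,0,0,0,0,0,0]]]'; python3 - <<'E'
from h import *
rel(.451,.2575,.0655,103)
cv2.imwrite("pics/s41.png",read_camera("scene"))
E
```

```text
time: 72.4
tool_pos: [0.6545, -0.0462, 0.1141]
tool_rot: [-2.304, -2.13, 0.006]
contact_force: [0.8, 0.1, -3.7]
gripper_width: 0.292
time: 73.03
tool_pos: [0.5688, 0.0827, 0.1759]
tool_rot: [-2.139, -2.3, 0.002]
contact_force: [1.1, 0.1, -4.9]
gripper_width: 0.293
time: 73.65
tool_pos: [0.4488, 0.2601, 0.1764]
tool_rot: [-1.95, -2.462, 0.001]
contact_force: [0.6, -0.0, -4.4]
gripper_width: 0.294
time: 73.9
tool_pos: [0.4515, 0.2568, 0.1767]
tool_rot: [1.958, 2.457, -0.001]
contact_force: [-0.6, -1.0, -4.0]
gripper_width: 0.299
d [-0.0005  0.0007 -0.1112] turn [ 0.0006 -0.0003  0.0018] q1,q6 [0.52 0.29] F [-0.6 -1.  -4. ]
```

View pics/s41.png

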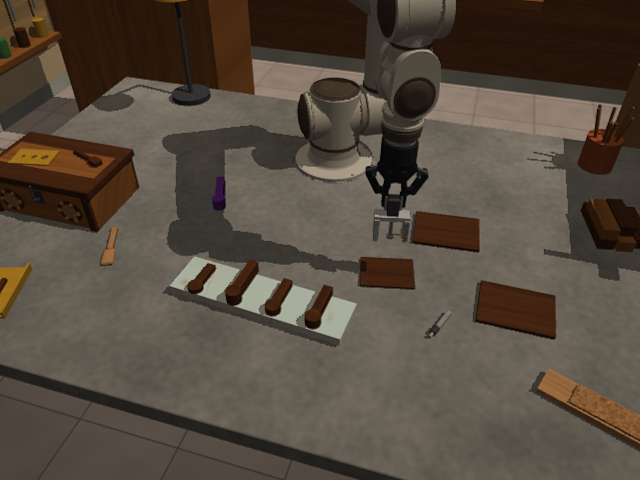

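```bash
python3 -m creep '[[[-0.0005,0.0007,-0.04,0,0,0,0],[0,0,-0.04,0,0,0,0],[0,0,-0.02,0,0,0,0],[0,0,-0.007,0,0,0,0],[0,0,0,0,0,0,0]]]';python3 -m creep '[[[0,0,-0.0025,0,0,0,0],[0,0,0,0,0,0,0]]]';python3 -m creep '[[[0,0,-0.0015,0,0,0,0],[0,0,0,0,0,0,0]]]'
```

```text
time: 74.58
tool_pos: [0.4509, 0.2578, 0.0702]
tool_rot: [1.957, 2.457, -0.0]
contact_force: [0.0, 0.3, -4.0]
gripper_width: 0.293
time: 74.82
tool_pos: [0.451, 0.2584, 0.0682]
tool_rot: [1.956, 2.457, 0.001]
contact_force: [0.0, 0.9, -4.1]
gripper_width: 0.295
time: 75.08
tool_pos: [0.4506, 0.2583, 0.0661]
tool_rot: [1.956, 2.458, 0.0]
contact_force: [0.1, 0.2, -4.4]
gripper_width: 0.296
```

```bash
python3 -m creep '[[[0,0,-0.001,0,0,0,0],[0,0,0,0,0,0,0]]]';python3 -m creep '[[[0,0,-0.001,0,0,0,0],[0,0,0,0,0,0,0]]]'
```

```text
time: 75.32
tool_pos: [0.4507, 0.2583, 0.0652]
tool_rot: [1.956, 2.458, 0.0]
contact_force: [0.2, -0.7, -2.6]
gripper_width: 0.293
time: 75.58
tool_pos: [0.4509, 0.2583, 0.065]
tool_rot: [1.956, 2.457, 0.002]
contact_force: [-1.5, -2.7, 5.0]
gripper_width: 0.302
```

Standing on the board. I release, rise, and swing the arm aside for a last look.

```bash
python3 -m creep '[[[0,0,0,0,0,0,0.06],[0,0,0,0,0,0,0.06],[0,0,0,0,0,0,0.06],[0,0,0.03,0,0,0,0.06],[0,0,0.05,0,0,0,0.06]]]';python3 -m creep '[[[0,0,0.05,0,0,0,0.06],[-0.05,-0.01,0.02,0,0,0,0.06],[-0.05,-0.01,0,0,0,0,0.06],[-0.04,-0.01,0,0,0,0,0.06],[0,0,0,0,0,0,0.06]]]'; python3 -m creep '[[[0,-0.05,0,0,0,0,0.06],[0,-0.05,0,0,0,0,0.06],[0,-0.05,0,0,0,0,0.06],[0,-0.05,0,0,0,0,0.06],[0,0,0,0,0,0,0.06]]]';python3 - <<'E'
from h import *
cv2.imwrite("pics/s42.png",read_camera("scene"));cv2.imwrite("pics/t42.png",read_camera("top"))
E
```

```text
time: 76.2
tool_pos: [0.4497, 0.2577, 0.1433]
tool_rot: [-1.956, -2.457, 0.005]
contact_force: [0.5, 0.6, 0.4]
gripper_width: 0.703
time: 76.82
tool_pos: [0.309, 0.228, 0.2149]
tool_rot: [1.954, 2.459, 0.003]
contact_force: [-0.4, -0.4, 0.1]
gripper_width: 0.704
time: 77.45
tool_pos: [0.3112, 0.0253, 0.2141]
tool_rot: [1.964, 2.45, 0.0]
contact_force: [0.2, -0.3, -0.1]
gripper_width: 0.701
```

View pics/s42.png

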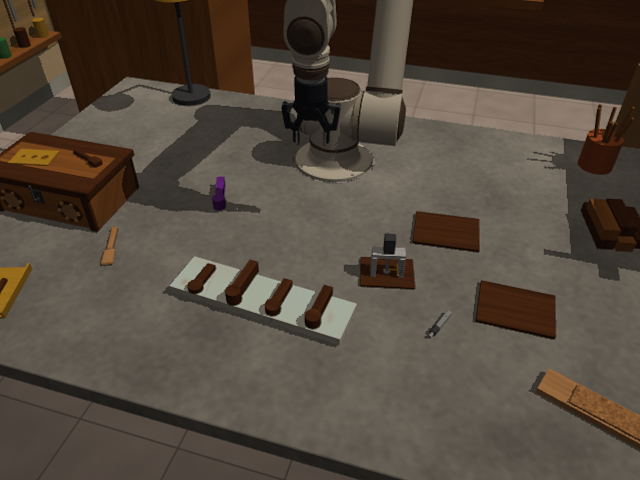

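View pics/t42.png

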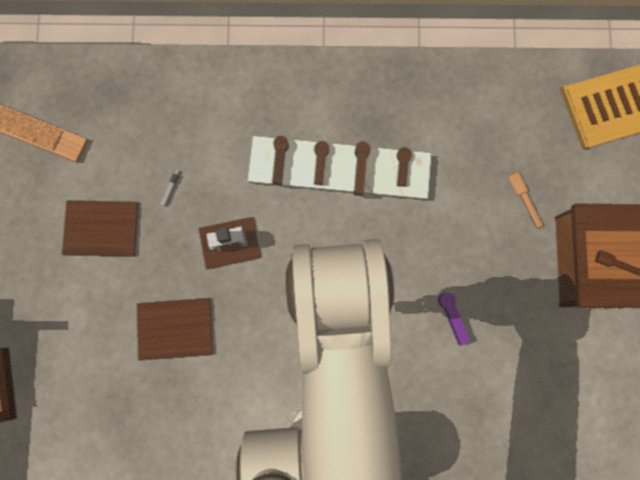

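Everything is in place: the gauge is upright on the smallest board at top (228,240), the four blanks lie flat on the plate, and the burnisher, pin vise and purple piece have not moved.

```bash
python3 -c "
from rig import order
print(order.finish_job())"
```

```text
the job is handed in; nothing more can be done
None
```

The job is done and handed in at about 77 s of the 210 s allowed. `order.finish_job()` gives no verdict, so the result below rests on the last camera pictures and the force readings.

- **Zero check:** I stood the gauge on the bare plate and let go of it for about 1.5 s, then put it back on its board while I laid out the blanks.
- **Blanks:** all four were present. I laid them flat across the plate about 95 mm apart.
- **Gauging:** I gauged blank1, blank2, blank3 and blank4 in that order. Each time the gauge stood free over the blank for more than 1 s, with the pictures showing its legs on the plate and its foot on the blank. The foot's reading is not available to me, so I could only check this by eye.
- **Gauge at the end:** it stands upright on the smallest wooden board. I compared three boards in view; its measured size is about 97 x 129 mm against the stated 100 x 130 mm.

- **Blank1 knocked:** after it had been gauged, blank1 was knocked about 5 cm towards blank4, leaving no room for the gauge's leg. With the gauge standing free on blank3, I moved blank1 back to its place before gauging blank4. I did not gauge it again.
- **Fingertip height:** the pictures and the grasps showed the fingertips about 12–17 mm above the reported TCP, not 17 mm below it as described. My first two closings missed the gauge (one was also off to the side because the last joint had hit its limit). Nothing was disturbed, and I used the corrected height from then on.

The last pictures show the blanks flat on the plate, the burnisher, the pin vise and the purple look-alike where they started, and the gripper clear of everything.

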